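# Put the dish of glass stoppers under the drying lamp and wind the lab jack up to the rider

### The arm

A 6-joint arm with a two-finger parallel gripper is mounted at the origin on the work surface. World frame = base frame: x ahead of the robot, y to its left, z up, the work surface at z = 0. Lengths are in mm, angles in degrees, forces in N, time in s.
With the tool pointing down it reaches from about 300 to 850 mm from the base axis. Payload 5.4 kg.
Tool frame: the origin (TCP) lies on the centre line of the jaws, within the pads' length; the fingertips stand 8 mm ahead of it and the grasp point (between the pads) lies 11 mm behind it; z points along the fingers, y is the line along which they close (so a half turn about z gives the same grasp; the last joint's range is limited). The gripper opens to 85 mm and grips with 20 to 120 N. Pads are 22 mm wide; open, the fingers measure 114 mm over their backs; the gripper's body (76 mm by 85 mm) begins 54 mm behind the grasp point. The pads swing forward as they close: fully open they stand 13 mm farther back than shut.
Start: joints at [52.535, 9.076, 91.501, -0, 79.423, -12.038], TCP at [246.897, 519.276, 239.299] pointing down, gripper open.
Joint ranges: [-166.64, 166.64], [-54.1, 131.32], [10.49, 154.53], [-73.88, 253.88], [9.74, 151.15], [-171.62, 171.62]. Speed limits (degrees/s): [147.25, 147.25, 180, 180, 180, 180].

### API

Orientations are given as a 3x3 rotation matrix whose columns are the frame's x, y, z axes.
In Python, from station import monitor, imaging, sign_off gives the robot as it stands.
- The arm moves only by the tool carry_out, never from a script. Its argument "series" is text: rows parted by semicolons, each of 7 numbers parted by spaces: the turn, a rotation vector about the tool's x, y, z in degrees, then the shift along the tool's x, y, z in mm, then the closure, from 0 (fully open) to 1 (shut). A call has 1 to 8 rows; each row is the pose to reach, as a shift and turn from the pose commanded when the call began, along the tool's axes at that moment; what a row does not reach only later rows make up. A row lasts 1/8 s, in which the tool goes at most 62.5 mm and 10.7 degrees, less where a joint would pass 70% of its speed; a pose out of reach is approached as far as the arm can. A call with a gripper value outside its range is refused whole. The fingers move at their own pace and stop on an object; the grip force is fixed at half the most. Time passes only in rows, so rows that repeat a pose let the fingers close. It gives the time, the measured TCP pose, the force, the opening and the grip force at its end, in the units of the state.
- monitor.observe(): the state, without advancing time (a new reading comes with each control period).
- imaging.get_image(name): name is "side" or "top" or "wrist"; returns the picture (420x560x3 uint8, red, green, blue); there is no depth.
- imaging.camera_model(name): a dict with "fx", "fy", "cx", "cy" (pixels), "eye" and "rotation" of the camera in the world; the wrist camera has in their place "mount" (4x4, takes a point from camera to tool coordinates, whose origin is the TCP and whose axes are the flange's). Camera axes: x right, y down, z forward; pixel columns grow to the right and rows downward; lengths in mm; the calibration is good to about 2 mm. The wrist camera is an equidistant fisheye: a pixel r from the principal point sees the ray r / f radians off the axis. A picture is of the moment at which its call begins: read the wrist's pose just before it. camera_model takes no time and is no camera call.
- sign_off(): hands the job in; it is judged then, once.
The state is a dict: "time": time; "joint_positions": joint angles; "dq": joint speeds; "joint_efforts": joint torques, N m; "ee_pos": TCP position; "tool_rot": TCP orientation; "contact_force": force on the tool from outside, world axes, zero at the start; "moment": the same for the moment, N m; "grip_width": finger opening in mm; "gripper_force": force on a finger pad.
Only numpy, scipy, OpenCV 4.12 (cv2) and the standard library are available. Lean on these libraries where they do the work, as an engineer would, in place of code of your own. Each camera call takes 0.05 s, during which the arm holds its last target. There are 200 camera calls.

### The job

Draw the dish of washed glass stoppers out from under the acrylic riser, set it down on the open bench, then take it by its handle, slide it in under the drying lamp and leave it standing on the middle of the lab jack's platform. Then wind the jack up with its crank until the platform's pointer is level with the rider clip on the scale. Keep the dish level so that every stopper stays in it, don't knock the lamp, and leave the beaker, bottle and rubber bulb where they stand.

Things in the scene. Friction and masses are not known exactly. Their poses are not given: they have to be found in the camera images.
- dish: Open steel dish, 132 (its x) by 62 (its y) by 34 mm high, walls and floor 4 mm, loose, about 0.2 kg plus the stoppers. Origin: centre of its underside, z up. Its handle stands out of the -x end. At the start the handle is under the riser's top plate, out of reach, and the rest of the dish is in the open: there it can be gripped across its 62 mm width.
- dish_grip (a point): Middle of the dish's light grey upright flat handle: 106 mm from the dish's centre towards its -x, 31 mm above the dish's underside. The handle is 14 mm thick (dish y), 22 mm high and runs from 70 to 140 mm from the dish's centre. Lifted by it, the dish hangs out to one side and needs a firm grip (60 N or more).
- stopper0: Loose glass stopper lying in the dish, 40 mm long, plug 15 to 19 mm and head 24 mm in diameter, 18 g. Origin on its axis at mid length; it may roll.
- stopper1: Loose glass stopper lying in the dish, 40 mm long, plug 15 to 19 mm and head 24 mm in diameter, 18 g. Origin on its axis at mid length; it may roll.
- stopper2: Loose glass stopper lying in the dish, 40 mm long, plug 15 to 19 mm and head 24 mm in diameter, 18 g. Origin on its axis at mid length; it may roll.
- stopper3: Loose glass stopper lying in the dish, 40 mm long, plug 15 to 19 mm and head 24 mm in diameter, 18 g. Origin on its axis at mid length; it may roll.
- riser: Low clear acrylic bench riser, fixed: top plate 280 (x) by 170 mm (y), upper face 80 mm and lower face 72 mm above the bench, closed at its back (+y) and x ends, open to its -y side. Origin: centre of its footprint on the bench. Low boxes stand on its back half, up to 130 mm above the bench.
- jack: Base of the lab jack, fixed on the bench, 160 (x) by 130 mm (y). Origin: centre of its underside, on the bench. The near side, where the dish goes in, is its -x side; the crank is on its -y side, the upright scale (top 191 mm above the bench) at x = +50, y = +88 mm.
- platform_centre (a point): Centre of the platform's upper face (160 by 130 mm, level, axes as the jack's). It rises 12 mm per turn of the crank, holds its height by itself, and starts 120 to 128 mm above the bench.
- pointer_tip (a point): Tip of the pointer on the platform's left (+y) edge beside the scale; rises with the platform.
- rider_mark (a point): Middle line of the brass rider clip (9 mm high) on the scale, at the edge next to the pointer: the height the pointer must reach. It is 14 to 39 mm above the pointer at the start.
- crank_axis (a point): Point on the crank's axis level with the middle of its sleeve: 150 mm from the jack's centre towards the jack's -y. The axis is the jack's y axis. It rises with the platform at half its rate (6 mm per turn) and moves no other way.
- crank_grip (a point): Middle of the crank's white sleeve, 16 mm in diameter and 66 mm long, parallel to the jack's y, 30 mm from the crank axis. The sleeve turns freely on its pin, so fingers that hold it from above can keep their direction while they go round. The crank arm is 38 mm from this point towards the jack. Turning takes about 3 N.
- crank (a joint): Crank angle in rad. 0: sleeve straight above the axis. It grows clockwise as seen from the crank's side of the jack (from above the axis towards the jack's +x, then down), and that raises the platform, 1.91 mm per rad. It starts between 0 and 4 and stops at 26.
- lamp: Drying lamp on a support stand, fixed. Its axes and origin are the jack's (within a few mm): flat head 95 (x, from -40 to +55 mm) by 100 mm (y), underside 235 mm and top 265 mm above the bench, straight over the platform; the stand's rod (12 mm, 410 mm tall) is at x = +175 mm behind the jack. It leaves no room to hold the dish from above its middle when it stands on the platform.
- beaker: Bystander: glass beaker, 72 mm wide, 95 mm high, origin under its centre.
- bottle: Bystander: white bottle with a blue cap, 68 mm wide, 150 mm high, origin under its centre.
- bulb: Bystander: orange rubber pipette bulb standing upright, 62 mm wide, 100 mm high, origin under its centre.
Things that resemble listed ones, but are neither listed nor needed, are in the scene too. Several things look just like the dish: the one meant starts farthest to the robot's right.

How it is judged:
By the outcome, as a careful person would: the job done as asked, in the order asked, and still so for the second after the job is handed in, with the robot touching nothing.
It also fails if it takes over 72 s, if anything falls off the work surface, if the arm or the gripper's body presses on something with over 40 N, if the wrist force passes 120 N, or if a joint passes its speed limit or range.

## Working session

There is one attempt and no reset: what is moved stays moved. The work goes in short steps, Python scripts to look and compute and a tool call to move; the robot and the scene stay as the last step left them, time stands still between calls to the robot, and variables do not carry over. Pictures are saved under pics/ and viewed, at most 10 in all, crops included, and the job is handed in when it is done.

Besides the shell and the picture viewer there is one more tool, called after "Request:" in YAML: its name, and indented under it one key for each argument. carry_out: Moves the arm, as the interface text tells. Its arguments: {"type":"object","properties":{"series":{"type":"string"}},"required":["series"]}

```bash
mkdir -p pics
python3 - <<'E'
from station import monitor, imaging
import cv2, numpy as np
np.set_printoptions(precision=4,suppress=True)
s=monitor.observe(); print(s['time'],s['ee_pos'],s['tool_rot'],s['grip_width'])
for n in ("side","top","wrist"):
    m=imaging.camera_model(n); print(n,m)
    cv2.imwrite(f"pics/{n}0.png",cv2.cvtColor(imaging.get_image(n),cv2.COLOR_RGB2BGR))
E
```

```text
0.0 [246.5653 518.8013 238.2965] [[-0.9031  0.4294 -0.0012]
 [ 0.4294  0.9031 -0.0015]
 [ 0.0004 -0.0019 -1.    ]] 85.34547691634941
side {'fx': 472.21146827066343, 'fy': 472.21146827066343, 'cx': 282.60296743151065, 'cy': 212.25138689785982, 'eye': array([295.688 , 899.0426, 886.7472]), 'rotation': array([[-0.9904, -0.0754,  0.1156],
       [-0.1364,  0.6629, -0.7362],
       [-0.0211, -0.7449, -0.6669]])}
top {'fx': 443.93990196255174, 'fy': 443.93990196255174, 'cx': 267.71305546721743, 'cy': 208.9112497799147, 'eye': array([ 311.4689,   -6.6613, 1312.8785]), 'rotation': array([[-0.0185, -0.9921,  0.1244],
       [-0.9998,  0.0193,  0.0051],
       [-0.0074, -0.1243, -0.9922]])}
wrist {'fx': 325.19226210127806, 'fy': 325.19226210127806, 'cx': 279.98734540674565, 'cy': 207.20915149370788, 'mount': array([[   0.0004,   -0.9478,   -0.319 ,   82.0129],
       [   1.    ,    0.0002,    0.0006,    0.433 ],
       [  -0.0005,   -0.319 ,    0.9478, -134.9126],
       [   0.    ,    0.    ,    0.    ,    1.    ]])}
```

View pics/top0.png

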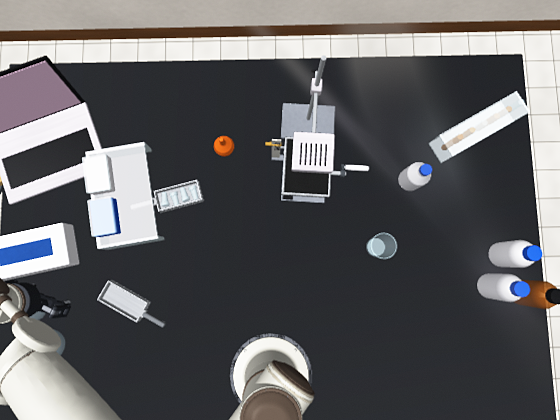

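View pics/side0.png

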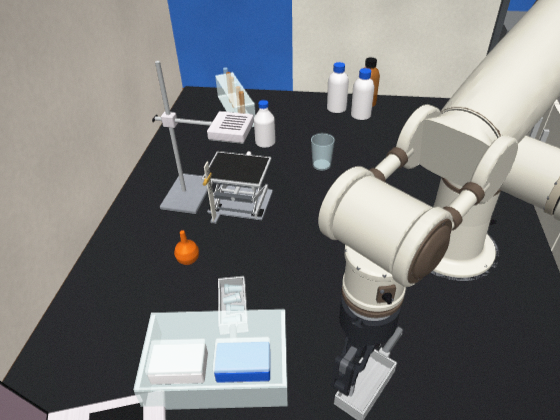

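The top view shows two candidate dishes. One has stoppers at px (180,195), with its handle going under the riser at (125,195). The other is an empty look-alike at (125,300). The stopper dish is farther to the robot's right, so I choose that one. The jack and lamp are at (308,165), the crank sleeve at (357,168), the bulb at (224,146), the beaker at (381,246) and the bottle at (415,177).

```bash
cat > h.py <<'E'
import numpy as np, cv2
from station import monitor, imaging
np.set_printoptions(precision=2,suppress=True)
def grab(n,f=None):
    im=imaging.get_image(n)
    if f: cv2.imwrite(f,cv2.cvtColor(im,cv2.COLOR_RGB2BGR))
    return im
def ray(n,u,v,s=None):
    m=imaging.camera_model(n); x,y=(u-m['cx'])/m['fx'],(v-m['cy'])/m['fy']
    if n!='wrist':
        return np.array(m['eye']),m['rotation']@np.array([x,y,1.])
    r=np.hypot(x,y)+1e-12; d=np.array([np.sin(r)*x/r,np.sin(r)*y/r,np.cos(r)])
    M=m['mount']; R=np.array(s['tool_rot']); return np.array(s['ee_pos'])+R@M[:3,3],R@M[:3,:3]@d
def onz(n,u,v,z,s=None):
    e,d=ray(n,u,v,s); return e+d*(z-e[2])/d[2]
def tri(*rs):
    A=0;b=0
    for e,d in rs:
        d=d/np.linalg.norm(d); P=np.eye(3)-np.outer(d,d); A=A+P; b=b+P@e
    p=np.linalg.solve(A,b); return p,[np.linalg.norm((np.eye(3)-np.outer(d,d)/(d@d))@(p-e)) for e,d in rs]
def proj(n,p,s=None):
    m=imaging.camera_model(n); c=np.array(m['rotation']).T@(np.array(p)-m['eye']); return m['cx']+m['fx']*c[0]/c[2],m['cy']+m['fy']*c[1]/c[2]
E
python3 - <<'E'
import cv2,numpy as np
t=cv2.imread('pics/top0.png');s=cv2.imread('pics/side0.png')
r=lambda a,w,h:cv2.resize(a,(w,h),interpolation=cv2.INTER_CUBIC)
a=r(t[170:220,130:210],400,250); b=r(t[90:210,260:380],400,400)[:350]
c=r(s[265:345,205:265],300,400)[:250]; c=r(s[268:338,200:280],400,350)[:250]
d=r(s[145:225,190:280],394,350)
d=cv2.copyMakeBorder(d,0,0,0,6,cv2.BORDER_CONSTANT)
cv2.imwrite('pics/crop1.png',np.vstack([np.hstack([a,c]),np.hstack([b,d])]))
E
```

```text
(no output)
```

View pics/crop1.png

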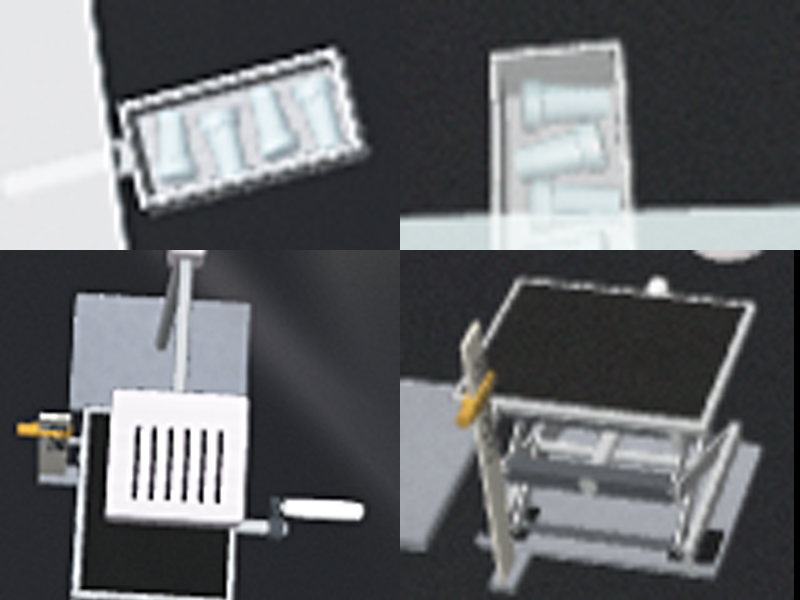

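The crop confirms the choice: a steel dish with four stoppers and a handle running under the acrylic. It also gives the rim corners, the platform corners, the brass rider (composite px 475,400) and the crank sleeve, which points out to the right at (325,510).

Run:
```python
from h import *
C=np.array([onz('top',u,v,34) for u,v in [(154.4,191),(197,179.6),(203.6,200),(159.6,211.6)]])
print(C, C.mean(0)); 
ax=(C[1]+C[2]-C[0]-C[3])/2; print('dish x dir',np.degrees(np.arctan2(ax[1],ax[0])),np.linalg.norm(ax),np.linalg.norm((C[0]+C[1]-C[2]-C[3])/2))
T={'mp':(282.5,193.8),'mm':(329,195),'pp':(285.5,137.4)}
S={'pm':(217,151.9),'mm':(270.6,157.1),'mp':(259.7,185),'pp':(203.7,178.1)}
for k in T: print(k,*tri(ray('top',*T[k]),ray('side',*S[k])))
for k in S: print(k,onz('side',*S[k],124))
cr=lambda x,y:(260+x/3.333,90+(y-250)/3.333)
for p in [(285,507),(362,511),(240,525)]: print('crank',onz('top',*cr(*p),110))
print('riserplate edge',onz('top',130+122/5,170+230/5,80),onz('top',130+92/5,170,80))
print('bulb',onz('top',224,146,70),'bottle',onz('top',415,177,80),'beaker',onz('top',381,246,50))
print('lamp corners',[onz('top',*cr(*p),265) for p in [(112,392),(247,392),(243,525),(106,520)]])
print('otherdish',onz('top',125,300,34))
```

```text
[[530.97 330.15  34.  ]
 [562.37 205.51  34.  ]
 [501.57 186.18  34.  ]
 [470.   314.2   34.  ]] [516.23 259.01  34.  ]
dish x dir -76.00649772828837 130.18886422806594 63.390949930130574
mp [501.25 -41.39 123.84] [np.float64(0.2397509449741029), np.float64(0.23975094497398775)]
mm [ 493.88 -167.17  124.39] [np.float64(1.2714357827421057), np.float64(1.2714357827421086)]
pp [656.   -53.42 124.54] [np.float64(1.7622829504912232), np.float64(1.7622829504914836)]
pm [ 648.24 -176.47  124.  ]
mm [ 492.68 -167.57  124.  ]
mp [501.45 -41.22 124.  ]
pp [654.35 -53.75 124.  ]
crank [ 574.33 -217.31  110.  ]
crank [ 569.68 -280.79  110.  ]
crank [ 559.91 -179.55  110.  ]
riserplate edge [452.17 317.09  80.  ] [583.76 335.88  80.  ]
bulb [651.94 121.98  70.  ] bottle [ 548.55 -416.9    80.  ] beaker [ 357.71 -319.02   50.  ]
lamp corners [array([628.45, -67.66, 265.  ]), array([ 626.42, -165.96,  265.  ]), array([ 527.85, -159.43,  265.  ]), array([533.5 , -60.89, 265.  ])]
otherdish [219.22 409.54  34.  ]
```

```bash
cat >> h.py <<'E'
def rows(wps):
    """wps: (x,y,z,yaw of tool x,closure,nrows): prints the shift rows from the pose as it stands"""
    s=monitor.observe(); p=np.array(s['ee_pos']); R=np.array(s['tool_rot']); y0=np.degrees(np.arctan2(R[1,0],R[0,0]))
    c,q=np.cos(np.radians(y0)),np.sin(np.radians(y0)); R0=np.array([[c,q,0],[q,-c,0],[0,0,-1]])
    print('t',round(s['time'],2),'p',p,'yaw',round(y0,2),'tilt',R[:2,2],'w',round(s['grip_width'],1)); o=[]
    a=np.zeros(4)
    for x,y,z,yaw,g,n in wps:
        b=np.r_[R0.T@(np.array([x,y,z])-p),-((yaw-y0+180)%360-180)]
        for k in range(1,n+1):
            v=a+(b-a)*k/n; o.append(f"0 0 {v[3]:.1f} {v[0]:.1f} {v[1]:.1f} {v[2]:.1f} {g}")
        a=b
    print('; '.join(o))
E
python3 -c "
from h import *
rows([(518,249,160,104,0,8)])"
```

```text
t 0.15 p [246.63 518.92 238.53] yaw 154.57 tilt [-0. -0.] w 85.2
0 0 6.3 -45.1 -15.9 9.8 0; 0 0 12.6 -90.2 -31.8 19.6 0; 0 0 19.0 -135.4 -47.7 29.4 0; 0 0 25.3 -180.5 -63.6 39.3 0; 0 0 31.6 -225.6 -79.5 49.1 0; 0 0 37.9 -270.7 -95.4 58.9 0; 0 0 44.3 -315.9 -111.3 68.7 0; 0 0 50.6 -361.0 -127.3 78.5 0
```

Request:
carry_out:
  series: "0 0 6 -45 -16 0 0; 0 0 13 -90 -32 0 0; 0 0 19 -135 -48 0 0; 0 0 25 -180 -64 15 0; 0 0 32 -226 -80 35 0; 0 0 38 -271 -95 55 0; 0 0 44 -316 -111 75 0; 0 0 50.6 -361 -127 78 0"

```text
time: 1.15
ee_pos: [518.0, 248.0, 159.0]
tool_rot: [[-0.238, 0.971, -0.004], [0.971, 0.238, -0.001], [0.0, -0.004, -1.0]]
contact_force: [0.0, 0.2, -0.3]
grip_width: 85.3
gripper_force: 0.0
```

```bash
python3 -c "
from h import *
s=monitor.observe();print(s['ee_pos'],s['tool_rot'],s['time'])
import pickle;pickle.dump(s,open('s1.pkl','wb'))
grab('wrist','pics/w1.png')"
```

```text
[517.96 247.99 159.01] [[-0.24  0.97 -0.  ]
 [ 0.97  0.24 -0.  ]
 [ 0.   -0.   -1.  ]] 1.15
```

View pics/w1.png

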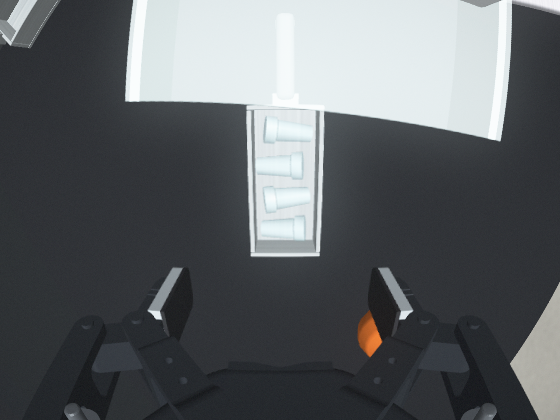

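Wrist view: the dish rim corners are at (251,255), (319,255), (248,107) and (324,107). The four stoppers are inside, the handle runs up under the acrylic to (285,15), and the gripper is well aligned.

```bash
python3 -c "
from h import *
import pickle;s=pickle.load(open('s1.pkl','rb'))
C=np.array([onz('wrist',u,v,34,s) for u,v in [(248,107),(324,107),(319,255),(251,255)]]);print(C,C.mean(0))
ax=(C[2]+C[3]-C[0]-C[1])/2;print(np.degrees(np.arctan2(ax[1],ax[0])),np.linalg.norm(ax),np.linalg.norm(C[1]-C[0]),np.linalg.norm(C[3]-C[2]))
h=onz('wrist',285,15,42,s);print('handle end',h)
print('edge',onz('wrist',300,106,76,s))
c=C.mean(0);g=c+np.array([np.cos(np.radians(-76)),np.sin(np.radians(-76)),0])*15
rows([(g[0],g[1],12,104,0,6)])
"
```

```text
[[474.71 318.17  34.  ]
 [532.99 332.7   34.  ]
 [563.9  207.56  34.  ]
 [504.63 193.01  34.  ]] [519.06 262.86  34.  ]
-76.34053773408004 128.78929115928713 60.069657220327024 61.027034589948904
handle end [485.62 395.8   42.  ]
edge [511.94 328.51  76.  ]
t 1.2 p [522.3  243.88 159.77] yaw 103.34 tilt [ 0. -0.] w 85.7
0 0 -0.1 0.7 0.2 24.6 0; 0 0 -0.2 1.4 0.5 49.3 0; 0 0 -0.3 2.1 0.7 73.9 0; 0 0 -0.4 2.8 0.9 98.5 0; 0 0 -0.6 3.5 1.2 123.1 0; 0 0 -0.7 4.2 1.4 147.8 0
```

Request:
carry_out:
  series: "0 0 0 0 0 0 0; 0 0 0 0 0 10 0; 0 0 0 0 0 35 0; 0 0 0 0 0 60 0; 0 0 0 0 0 80 0; 0 0 0 0 0 90 0; 0 0 0 0 0 90 0; 0 0 0 0 0 90 0"

```text
time: 2.2
ee_pos: [518.9, 250.1, 72.3]
tool_rot: [[-0.242, 0.97, 0.002], [0.97, 0.242, 0.0], [-0.0, 0.002, -1.0]]
contact_force: [0.8, 0.3, -0.8]
grip_width: 85.2
gripper_force: 0.0
```

```bash
python3 -c "
from h import *
s=monitor.observe()
im=grab('wrist','pics/w2.png')
import pickle;pickle.dump(s,open('s2.pkl','wb'))
g=cv2.cvtColor(im,cv2.COLOR_RGB2HSV)
for v in (120,150,180,200): 
  r=im[v].astype(int).sum(1); print(v,[ (u,r[u]) for u in range(200,370) if abs(r[u]-r[u-1])>120])
rows([(517.5+3.6,261-14.6,12,104,0,4)])
"
```

```text
120 [(226, np.int64(416)), (227, np.int64(631)), (234, np.int64(400)), (240, np.int64(623)), (328, np.int64(505))]
150 [(227, np.int64(492)), (228, np.int64(672)), (234, np.int64(478)), (241, np.int64(684)), (253, np.int64(547)), (256, np.int64(711)), (327, np.int64(438)), (335, np.int64(624)), (341, np.int64(402)), (342, np.int64(249))]
180 [(229, np.int64(646)), (235, np.int64(454)), (242, np.int64(692)), (326, np.int64(401)), (334, np.int64(649)), (340, np.int64(325))]
200 [(230, np.int64(651)), (236, np.int64(431)), (242, np.int64(596)), (325, np.int64(428)), (333, np.int64(648)), (339, np.int64(230))]
t 2.25 p [519.09 249.95  72.39] yaw 103.99 tilt [0. 0.] w 85.1
0 0 -0.0 -1.0 0.3 15.1 0; 0 0 -0.0 -2.0 0.5 30.2 0; 0 0 -0.0 -3.0 0.8 45.3 0; 0 0 -0.0 -3.9 1.1 60.4 0
```

View pics/w2.png

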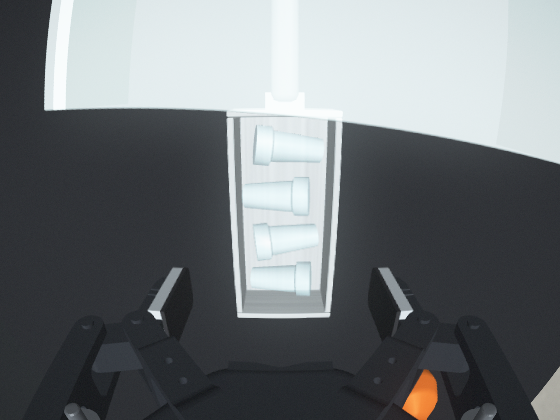

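Settled view: the rim corners are at (227,110), (342,113), (237,317) and (331,317), centred between the open fingers.

```bash
python3 -c "
from h import *
import pickle;s=pickle.load(open('s2.pkl','rb'))
C=np.array([onz('wrist',u,v,34,s) for u,v in [(227,112),(342,113),(331,317),(237,317)]]);c=C.mean(0);print(C,c)
ax=(C[2]+C[3]-C[0]-C[1])/2;print(np.degrees(np.arctan2(ax[1],ax[0])),np.linalg.norm(ax),np.linalg.norm(C[1]-C[0]))
g=c+np.array([np.cos(np.radians(-76)),np.sin(np.radians(-76)),0])*12
rows([(g[0],g[1],12,104,0,4)])
"
```

```text
[[473.44 318.45  34.  ]
 [532.74 332.89  34.  ]
 [565.48 206.69  34.  ]
 [504.48 191.77  34.  ]] [519.03 262.45  34.  ]
-75.84248445037377 130.40232105050998 61.034233319319696
t 2.25 p [519.09 249.95  72.39] yaw 103.99 tilt [0. 0.] w 85.1
0 0 -0.0 0.0 0.7 15.1 0; 0 0 -0.0 0.1 1.5 30.2 0; 0 0 -0.0 0.1 2.2 45.3 0; 0 0 -0.0 0.1 3.0 60.4 0
```

Request:
carry_out:
  series: "0 0 0 0 1 18 0; 0 0 0 0 2 38 0; 0 0 0 0 3 55 0; 0 0 0 0 3 60 0; 0 0 0 0 3 60 0; 0 0 0 0 3 60 1; 0 0 0 0 3 60 1; 0 0 0 0 3 60 1"

```text
time: 3.25
ee_pos: [522.3, 250.5, 12.4]
tool_rot: [[-0.242, 0.97, 0.002], [0.97, 0.242, 0.0], [-0.0, 0.002, -1.0]]
contact_force: [0.1, 0.1, 5.0]
grip_width: 61.1
gripper_force: 66.7
```

Request:
carry_out:
  series: "0 0 0 0 0 0 1; 0 0 0 0 0 0 1; 0 0 0 0 0 -4 1; 0 0 0 0 0 -8 1; 0 0 0 0 0 -10 1; 0 0 0 0 0 -10 1"

```text
time: 4.0
ee_pos: [521.2, 250.3, 21.3]
tool_rot: [[-0.241, 0.97, -0.0], [0.97, 0.241, -0.0], [-0.0, -0.0, -1.0]]
contact_force: [0.4, 0.3, -3.0]
grip_width: 61.1
gripper_force: 66.1
```

```bash
python3 -c "
from h import *
rows([(0,0,0,104,1,1)])
im=grab('wrist','pics/w3.png')"
```

```text
t 4.0 p [521.21 250.29  21.28] yaw 103.97 tilt [-0. -0.] w 61.1
0 0 -0.0 -117.0 -566.2 21.3 1
```

View pics/w3.png

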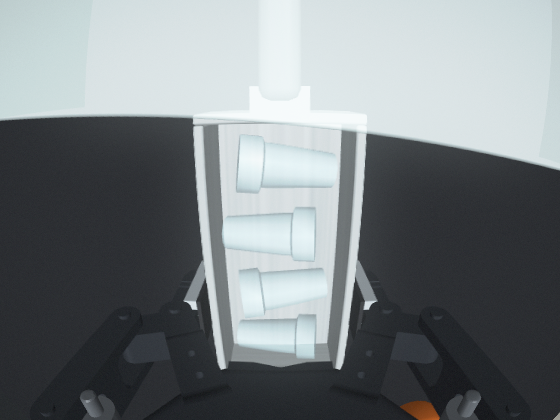

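The dish is gripped across its width and level, with all four stoppers in it. I'll draw it out along tool -x.

Request:
carry_out:
  series: "0 0 0 -6 0 0 1; 0 0 0 -18 0 0 1; 0 0 0 -34 0 0 1; 0 0 0 -52 0 0 1; 0 0 0 -70 0 0 1; 0 0 0 -88 0 0 1; 0 0 0 -104 -4 -2 1; 0 0 0 -118 -10 -4 1"

```text
time: 5.05
ee_pos: [540.1, 132.2, 25.5]
tool_rot: [[-0.241, 0.97, 0.0], [0.97, 0.241, -0.0], [-0.0, 0.0, -1.0]]
contact_force: [0.2, 0.2, -2.2]
grip_width: 60.9
gripper_force: 66.0
```

```bash
python3 -c "
from h import *
# dish centre target (445,25) yaw -4 ; tool x yaw 176 ; tool = centre - 12.5*tool x
rows([(445+12.5,25-0.9,26,176,1,14)])"
```

```text
t 5.05 p [540.09 132.2   25.46] yaw 103.95 tilt [ 0. -0.] w 60.9
0 0 -5.1 -6.1 -7.6 -0.0 1; 0 0 -10.3 -12.1 -15.2 -0.1 1; 0 0 -15.4 -18.2 -22.8 -0.1 1; 0 0 -20.6 -24.3 -30.3 -0.2 1; 0 0 -25.7 -30.4 -37.9 -0.2 1; 0 0 -30.9 -36.4 -45.5 -0.2 1; 0 0 -36.0 -42.5 -53.1 -0.3 1; 0 0 -41.2 -48.6 -60.7 -0.3 1; 0 0 -46.3 -54.6 -68.3 -0.3 1; 0 0 -51.5 -60.7 -75.9 -0.4 1; 0 0 -56.6 -66.8 -83.5 -0.4 1; 0 0 -61.8 -72.9 -91.0 -0.5 1; 0 0 -66.9 -78.9 -98.6 -0.5 1; 0 0 -72.0 -85.0 -106.2 -0.5 1
```

Request:
carry_out:
  series: "0 0 -4 -4 -6 0 1; 0 0 -9 -10 -14 0 1; 0 0 -15 -16 -24 0 1; 0 0 -21 -22 -35 0 1; 0 0 -27 -29 -46 0 1; 0 0 -33 -36 -57 0 1; 0 0 -39 -43 -68 0 1; 0 0 -45 -50 -78 0 1"

```text
time: 6.05
ee_pos: [475.9, 65.5, 25.5]
tool_rot: [[-0.859, 0.512, 0.0], [0.512, 0.859, 0.0], [-0.0, 0.0, -1.0]]
contact_force: [0.1, 1.2, -3.5]
grip_width: 61.0
gripper_force: 66.0
```

```bash
python3 -c "
from h import *
rows([(435+12.5,30-0.9,26,176,1,5),(435+12.5,30-0.9,12,176,1,2)])"
```

```text
t 6.05 p [475.92  65.5   25.49] yaw 149.18 tilt [0. 0.] w 61.0
0 0 -5.4 1.2 -9.2 -0.1 1; 0 0 -10.7 2.3 -18.3 -0.2 1; 0 0 -16.1 3.5 -27.5 -0.3 1; 0 0 -21.5 4.6 -36.7 -0.4 1; 0 0 -26.8 5.8 -45.8 -0.5 1; 0 0 -26.8 5.8 -45.8 6.5 1; 0 0 -26.8 5.8 -45.8 13.5 1
```

Request:
carry_out:
  series: "0 0 -6 1 -10 0 1; 0 0 -12 2 -21 0 1; 0 0 -18 4 -32 0 1; 0 0 -23 5 -40 0 1; 0 0 -26.5 6 -45 0 1; 0 0 -27 6 -46 5 1; 0 0 -27 6 -46 10 1; 0 0 -27 6 -46 13 1"

```text
time: 7.05
ee_pos: [447.4, 29.8, 12.3]
tool_rot: [[-0.998, 0.071, -0.001], [0.071, 0.998, 0.0], [0.001, 0.0, -1.0]]
contact_force: [-12.2, 0.3, 33.3]
grip_width: 60.9
gripper_force: 70.8
```

Request:
carry_out:
  series: "0 0 0 0 0 0 1; 0 0 0 0 0 0 0; 0 0 0 0 0 0 0; 0 0 0 0 0 0 0; 0 0 0 0 0 -20 0; 0 0 0 0 0 -45 0; 0 0 0 20 0 -62 0; 0 0 0 45 0 -62 0"

```text
time: 8.05
ee_pos: [403.9, 32.5, 75.9]
tool_rot: [[-0.998, 0.07, 0.004], [0.07, 0.998, -0.001], [-0.004, -0.001, -1.0]]
contact_force: [-0.5, 0.3, 0.3]
grip_width: 85.6
gripper_force: 0.0
```

Request:
carry_out:
  series: "0 0 0 25 0 0 0; 0 0 0 45 0 0 0; 0 0 0 50 0 0 0; 0 0 0 50 0 0 0; 0 0 0 50 0 0 0"

```text
time: 8.68
ee_pos: [353.7, 36.2, 74.6]
tool_rot: [[-0.998, 0.07, 0.001], [0.07, 0.998, -0.0], [-0.001, -0.0, -1.0]]
contact_force: [-0.7, 0.6, -0.1]
grip_width: 85.2
gripper_force: 0.0
```

```bash
python3 -c "
from h import *
rows([(435+12.5-100,30+6,60,176,0,1)])
im=grab('wrist','pics/w4.png')"
```

```text
t 8.68 p [353.71  36.17  74.61] yaw 175.97 tilt [ 0. -0.] w 85.2
0 0 -0.0 6.2 -0.6 14.6 0
```

View pics/w4.png

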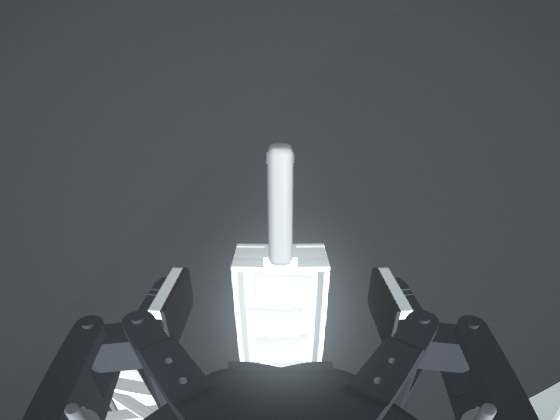

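The dish stands on the bench with its handle centred at column 280, from the tip at (280,147) to the root at (280,262).

```bash
python3 -c "
from h import *
s=monitor.observe()
a=onz('wrist',280.5,147,42,s);b=onz('wrist',280.5,262,42,s);print(a,b,np.linalg.norm(a-b))
u=(b-a)/np.linalg.norm(b-a);g=a+32*u;print('dir',np.degrees(np.arctan2(u[1],u[0])),'grip',g,'centre',a+140*u)
rows([(g[0],g[1],20,176,0,4)])
"
```

```text
[295.54  41.01  42.  ] [361.89  36.4   42.  ] 66.50847511347885
dir -3.975077281360212 grip [327.47  38.79  42.  ] centre [435.21  31.3   42.  ]
t 8.72 p [353.65  36.2   74.56] yaw 175.97 tilt [ 0. -0.] w 85.4
0 0 -0.0 6.6 0.2 13.6 0; 0 0 -0.0 13.1 0.4 27.3 0; 0 0 -0.0 19.7 0.6 40.9 0; 0 0 -0.0 26.3 0.7 54.6 0
```

Request:
carry_out:
  series: "0 0 0 13 0 0 0; 0 0 0 26 0 10 0; 0 0 0 26 0.5 32 0; 0 0 0 26 0.5 48 0; 0 0 0 26 0.5 54 0; 0 0 0 26 0.5 54 0; 0 0 0 26 0.5 54 1; 0 0 0 26 0.5 54 1"

```text
time: 9.72
ee_pos: [327.6, 38.5, 20.9]
tool_rot: [[-0.998, 0.07, 0.001], [0.07, 0.998, -0.0], [-0.001, -0.0, -1.0]]
contact_force: [-0.5, -0.3, 0.1]
grip_width: 51.8
gripper_force: 0.0
```

Request:
carry_out:
  series: "0 0 0 0 0 0 1; 0 0 0 0 0 0 1; 0 0 0 0 0 0 1; 0 0 0 0 0 0 1; 0 0 0 0 0 -2 1; 0 0 0 0 0 -5 1; 0 0 0 0 0 -8 1; 0 0 0 0 0 -8 1"

```text
time: 10.72
ee_pos: [327.1, 38.7, 28.5]
tool_rot: [[-0.998, 0.07, 0.0], [0.07, 0.998, -0.0], [-0.0, -0.0, -1.0]]
contact_force: [0.3, 0.4, -2.7]
grip_width: 12.9
gripper_force: 58.8
```

```bash
python3 -c "
from h import *
rows([(330,0,150,176,1,1)])
print(monitor.observe()['moment'])
a=grab('side','pics/s5.png');b=grab('wrist')
r=lambda a,w,h:cv2.resize(a,(w,h),interpolation=cv2.INTER_CUBIC)
cv2.imwrite('pics/c5.png',cv2.cvtColor(np.hstack([r(a[130:330,190:410],400,364),r(b[100:],400,305)[:0].reshape(0,400,3) if 0 else r(b,400,364)]),cv2.COLOR_RGB2BGR))"
```

```text
t 10.72 p [327.06  38.69  28.46] yaw 175.97 tilt [ 0. -0.] w 12.9
0 0 -0.0 -5.7 -38.4 -121.5 1
[-0.    0.26  0.03]
```

View pics/c5.png

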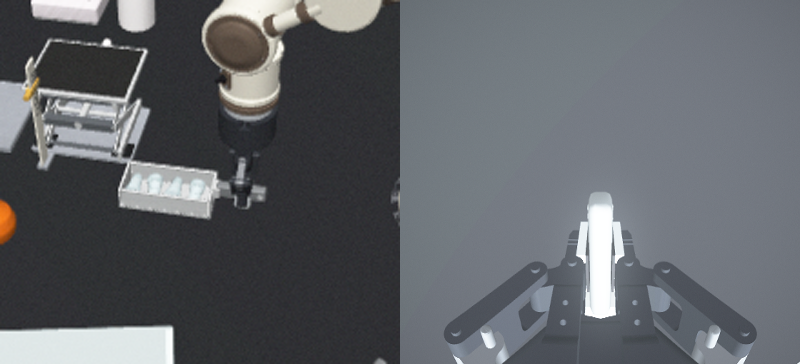

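Both views show the handle held (12.9 mm opening, 59 N), the dish off the bench and looking level, and all four stoppers inside. Lifting now.

Request:
carry_out:
  series: "0 0 0 0 0 -5 1; 0 0 0 0 0 -16 1; 0 0 0 0 0 -32 1; 0 0 0 0 0 -50 1; 0 0 0 0 0 -70 1; 0 0 0 0 0 -90 1; 0 0 0 0 0 -110 1; 0 0 0 0 0 -124 1"

```text
time: 11.82
ee_pos: [327.3, 38.6, 153.8]
tool_rot: [[-0.998, 0.07, 0.002], [0.07, 0.998, -0.0], [-0.002, -0.0, -1.0]]
contact_force: [-0.2, -0.3, -2.2]
grip_width: 13.2
gripper_force: 58.8
```

```bash
python3 -c "
from h import *
print(monitor.observe()['contact_force'])
a=grab('side'); t=grab('top')
import pickle;pickle.dump((a,t),open('st6.pkl','wb'))
r=lambda a,w,h:cv2.resize(a,(w,h),interpolation=cv2.INTER_CUBIC)
cv2.imwrite('pics/c6.png',cv2.cvtColor(np.hstack([r(a[100:260,180:360],450,400),r(t[130:250,250:360],350,382)[:0].reshape(0,350,3) if 0 else r(t[125:245,245:350],350,400)]),cv2.COLOR_RGB2BGR))
rows([(574.4-107,-109.7+7.5,158,176.3,1,12)])
"
```

```text
[-0.23 -0.29 -2.18]
t 11.93 p [328.16  38.37 154.14] yaw 175.97 tilt [ 0. -0.] w 13.2
0 0 -0.0 -12.4 -10.9 -0.3 1; 0 0 -0.1 -24.8 -21.7 -0.6 1; 0 0 -0.1 -37.2 -32.6 -1.0 1; 0 0 -0.1 -49.6 -43.5 -1.3 1; 0 0 -0.1 -62.0 -54.4 -1.6 1; 0 0 -0.2 -74.4 -65.2 -1.9 1; 0 0 -0.2 -86.8 -76.1 -2.3 1; 0 0 -0.2 -99.2 -87.0 -2.6 1; 0 0 -0.2 -111.6 -97.8 -2.9 1; 0 0 -0.3 -124.0 -108.7 -3.2 1; 0 0 -0.3 -136.4 -119.6 -3.5 1; 0 0 -0.3 -148.8 -130.4 -3.9 1
```

View pics/c6.png

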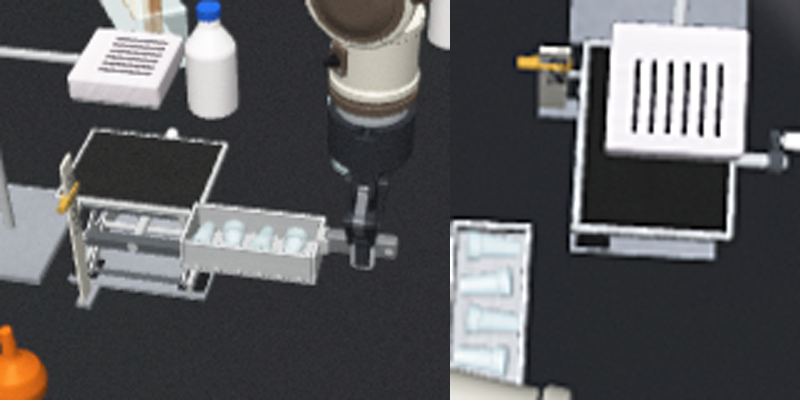

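```bash
python3 -c "
from h import *
S=lambda x,y:ray('side',180+x/2.5,100+y/2.5)
T=lambda x,y:ray('top',245+(x-450)/3.333,125+y/3.333)
print('front -y',*tri(S(193,205),T(531,225)));print('front +y',*tri(S(183,233),T(453,221)));print('back -y',*tri(S(327,217),T(523,382)))
"
```

```text
front -y [499.29  -5.72 161.78] [np.float64(0.21162660262243413), np.float64(0.2116266026225917)]
front +y [499.33  54.73 175.69] [np.float64(1.8041225587405463), np.float64(1.8041225587403835)]
back -y [370.37   2.61 165.23] [np.float64(5.086764974620308), np.float64(5.086764974620376)]
```

Request:
carry_out:
  series: "0 0 0 0 -5 -2 1; 0 0 0 0 -16 -4 1; 0 0 0 0 -32 -6 1; 0 0 0 -2 -51 -6 1; 0 0 0 -6 -71 -6 1; 0 0 0 -12 -90 -6 1; 0 0 0 -20 -108 -6 1; 0 0 0 -32 -120 -6 1"

```text
time: 12.92
ee_pos: [350.0, -84.6, 157.8]
tool_rot: [[-0.997, 0.072, -0.001], [0.072, 0.997, 0.0], [0.001, 0.0, -1.0]]
contact_force: [-0.1, 0.5, -2.9]
grip_width: 13.0
gripper_force: 58.8
```

Request:
carry_out:
  series: "0 0 0 -15 -6 0 1; 0 0 0 -32 -9 0 1; 0 0 0 -50 -10 0 1; 0 0 0 -67 -10 0 1; 0 0 0 -82 -10 0 1; 0 0 0 -92 -10 0 1; 0 0 0 -96 -10 0 1; 0 0 0 -96 -10 0 1"

```text
time: 13.92
ee_pos: [445.3, -100.1, 158.1]
tool_rot: [[-0.998, 0.07, -0.001], [0.07, 0.998, 0.0], [0.001, 0.0, -1.0]]
contact_force: [-0.0, -0.0, -2.2]
grip_width: 13.1
gripper_force: 58.8
```

```bash
python3 -c "
from h import *
s=monitor.observe();print(s['contact_force'],s['moment'])
a=grab('side'); t=grab('top')
r=lambda a,w,h:cv2.resize(a,(w,h),interpolation=cv2.INTER_CUBIC)
cv2.imwrite('pics/c7.png',cv2.cvtColor(np.hstack([r(a[80:240,180:340],400,400),r(t[90:220,245:375],400,400)]),cv2.COLOR_RGB2BGR))
rows([(466.8,-102.5,147,176.3,1,1)])
"
```

```text
[-0.05 -0.04 -2.17] [0.05 0.29 0.04]
t 14.03 p [445.1  -99.94 158.19] yaw 175.97 tilt [-0.  0.] w 13.3
0 0 -0.3 -21.8 -1.0 11.2 1
```

View pics/c7.png

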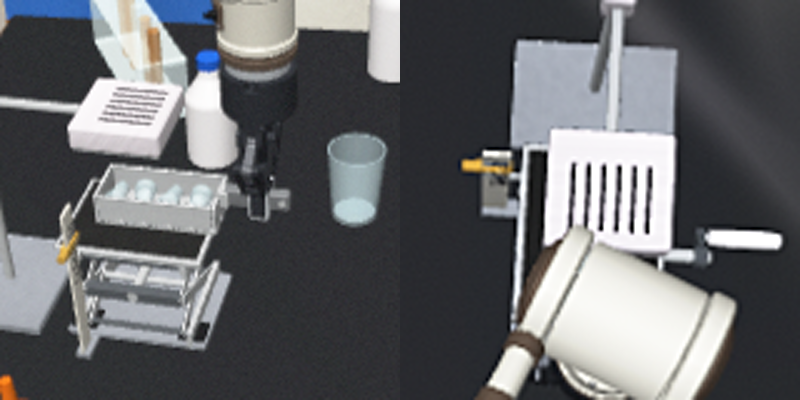

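The dish is over the platform with all four stoppers, and both the lamp and the gripper have clearance. I'll finish the slide and lower it.

Request:
carry_out:
  series: "0 0 0 -7 0 0 1; 0 0 0 -15 -1 0 1; 0 0 0 -20 -1 0 1; 0 0 0 -22 -1 3 1; 0 0 0 -22 -1 6 1; 0 0 0 -22 -1 9 1; 0 0 0 -22 -1 11 1; 0 0 0 -22 -1 11 1"

```text
time: 15.02
ee_pos: [467.2, -102.4, 147.1]
tool_rot: [[-0.998, 0.07, -0.0], [0.07, 0.998, 0.0], [0.0, 0.0, -1.0]]
contact_force: [-0.5, -0.2, -3.2]
grip_width: 12.8
gripper_force: 58.8
```

Request:
carry_out:
  series: "0 0 0 0 0 0.5 1; 0 0 0 0 0 1 1; 0 0 0 0 0 1 1"

```text
time: 15.4
ee_pos: [467.4, -102.5, 146.3]
tool_rot: [[-0.998, 0.07, 0.0], [0.07, 0.998, -0.0], [-0.0, -0.0, -1.0]]
contact_force: [0.5, 1.1, -2.2]
grip_width: 13.1
gripper_force: 58.8
```

Request:
carry_out:
  series: "0 0 0 0 0 0.5 1; 0 0 0 0 0 1 1; 0 0 0 0 0 1.5 1; 0 0 0 0 0 1.5 1"

```text
time: 15.9
ee_pos: [467.5, -102.6, 145.0]
tool_rot: [[-0.998, 0.07, 0.0], [0.07, 0.998, -0.0], [-0.0, -0.0, -1.0]]
contact_force: [-0.4, -0.4, -1.7]
grip_width: 13.5
gripper_force: 59.1
```

Request:
carry_out:
  series: "0 0 0 0 0 0.5 1; 0 0 0 0 0 1 1; 0 0 0 0 0 1.5 1; 0 0 0 0 0 1.5 1"

```text
time: 16.4
ee_pos: [467.5, -102.6, 144.7]
tool_rot: [[-0.998, 0.07, -0.0], [0.07, 0.998, -0.0], [0.0, -0.0, -1.0]]
contact_force: [-6.4, 2.2, 9.7]
grip_width: 12.9
gripper_force: 60.7
```

Request:
carry_out:
  series: "0 0 0 0 0 0 0; 0 0 0 0 0 0 0; 0 0 0 0 0 0 0; 0 0 0 3 0 -8 0; 0 0 0 10 0 -25 0; 0 0 0 30 0 -45 0; 0 0 0 60 0 -60 0; 0 0 0 85 0 -70 0"

```text
time: 17.4
ee_pos: [382.0, -96.6, 214.5]
tool_rot: [[-0.998, 0.07, 0.001], [0.07, 0.998, -0.001], [-0.001, -0.001, -1.0]]
contact_force: [0.1, -0.6, 0.4]
grip_width: 85.5
gripper_force: 0.0
```

```bash
python3 -c "
from h import *
s=monitor.observe();print(s['ee_pos'])
a=grab('side'); t=grab('top')
cv2.imwrite('pics/s8.png',cv2.cvtColor(a,4));cv2.imwrite('pics/t8.png',cv2.cvtColor(t,4))
r=lambda a,w,h:cv2.resize(a,(w,h),interpolation=cv2.INTER_CUBIC)
cv2.imwrite('pics/c8.png',cv2.cvtColor(np.hstack([r(a[140:220,195:275],400,400),r(t[120:200,300:380],400,400)]),cv2.COLOR_RGB2BGR))
"
```

```text
[381.98 -96.6  214.54]
```

View pics/c8.png

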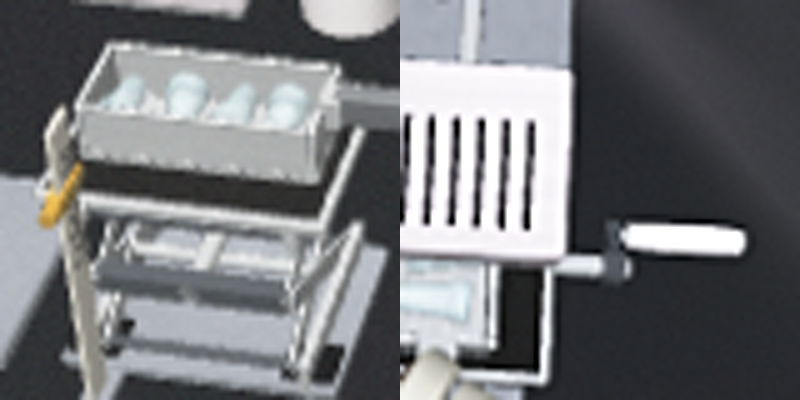

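The dish stands on the platform with its stoppers in. I'm done viewing pictures (my count is at or past the limit), so from here I work from numbers only. Next I move the wrist camera to face the scale.

Request:
carry_out:
  series: "0 0 0 0 40 -15 0; 0 0 0 -10 85 -20 0; 0 -8 0 -40 125 -25 0; 0 -16 0 -80 150 -25 0; 0 -24 0 -120 152 -20 0; 0 -32 0 -160 152 -16 0; 0 -35 0 -190 152 -13 0; 0 -35 0 -202 152 -13 0"

```text
time: 18.5
ee_pos: [595.0, 41.2, 224.9]
tool_rot: [[-0.819, 0.07, 0.57], [0.058, 0.998, -0.04], [-0.571, 0.0, -0.821]]
contact_force: [-1.0, 0.4, 0.2]
grip_width: 85.3
gripper_force: 0.0
```

Request:
carry_out:
  series: "0 0 0 0 0 0 0; 0 0 0 0 0 0 0; 0 0 0 0 0 0 0"

```text
time: 18.88
ee_pos: [594.6, 41.0, 226.8]
tool_rot: [[-0.817, 0.07, 0.572], [0.057, 0.998, -0.04], [-0.574, -0.0, -0.819]]
contact_force: [0.6, 0.8, -1.4]
grip_width: 85.6
gripper_force: 0.0
```

```bash
cat > sc.py <<'E'
from h import *
import pickle,sys
n=sys.argv[1]
s=monitor.observe(); im=grab('wrist',f'pics/{n}.png'); pickle.dump((s,im),open(n+'.pkl','wb'))
print(s['time'],s['ee_pos'])
hsv=cv2.cvtColor(im,cv2.COLOR_RGB2HSV)
m=cv2.inRange(hsv,(8,90,60),(35,255,255))
k,l,st,c=cv2.connectedComponentsWithStats(m)
for i in range(1,k):
    if st[i,4]>25: print(st[i],c[i],im[l==i].mean(0))
E
python3 sc.py v1
python3 - <<'E'
from h import *
def wproj(p,s):
    m=imaging.camera_model('wrist');M=m['mount'];R=np.array(s['tool_rot']);c=M[:3,:3].T@(R.T@(np.array(p)-s['ee_pos'])-M[:3,3])
    th=np.arctan2(np.hypot(c[0],c[1]),c[2]);f=m['fx']*th/np.hypot(c[0],c[1]);return m['cx']+f*c[0],m['cy']+f*c[1]
s=monitor.observe()
J=lambda x,y,z:np.array([574.4+x*.998+y*.0645,-109.7-.0645*x+y*.998,z])
for p in [(50,88,191),(50,88,0),(50,65,124),(-80,65,124),(80,65,124)]: print(p,wproj(J(*p),s))
E
```

```text
18.875 [594.6   40.96 226.75]
[ 339   94   58   85 3161] [368.9  128.79] [208.02 114.73  51.86]
[173 197  60  18 712] [205.1  204.43] [187.63 161.74  96.19]
[ 10 234  16   6  63] [ 17.56 236.94] [105.78  70.97  43.51]
(50, 88, 191) (np.float64(183.26497208303675), np.float64(251.82641147624798))
(50, 88, 0) (np.float64(218.7439923254159), np.float64(88.16518291207458))
(50, 65, 124) (np.float64(170.21627788707013), np.float64(176.37903238379215))
(-80, 65, 124) (np.float64(119.30934433944086), np.float64(21.026264570464576))
(80, 65, 124) (np.float64(179.2564483146965), np.float64(199.52531695156534))
```

Run:
```python
import pickle,cv2,numpy as np
s,im=pickle.load(open('v1.pkl','rb'))
g=im.astype(int)
hsv=cv2.cvtColor(im,cv2.COLOR_RGB2HSV)
print('rows of brass: left,right', [(v,np.where(cv2.inRange(hsv,(8,90,60),(35,255,255))[v,160:240])[0][[0,-1]]+160) for v in range(198,215,3)])
# segments with distinct colours beside the scale
sub=im[150:216,135:215]; lab=cv2.kmeans(sub.reshape(-1,3).astype(np.float32),6,None,(3,20,1.),3,cv2.KMEANS_PP_CENTERS)
L=lab[1].reshape(sub.shape[:2])
for i in range(6):
    k,l,st,c=cv2.connectedComponentsWithStats((L==i).astype(np.uint8))
    print(lab[2][i].round(),[(st[j][:5]+np.array([135,150,0,0,0])).tolist() for j in range(1,k) if st[j,4]>20])
```

```text
rows of brass: left,right [(198, array([176, 215])), (201, array([216, 232])), (204, array([174, 232])), (207, array([173, 232])), (210, array([175, 232])), (213, array([209, 216]))]
[189. 193. 186.] [[173, 150, 42, 47, 996], [137, 199, 27, 1, 27], [175, 201, 24, 2, 42], [176, 210, 33, 6, 127]]
[71. 74. 74.] [[135, 150, 37, 49, 1340], [182, 193, 20, 2, 34], [135, 202, 17, 14, 208], [158, 202, 17, 14, 199]]
[212. 220. 226.] [[136, 150, 49, 52, 443], [165, 150, 26, 23, 355], [212, 180, 3, 17, 34]]
[148. 132.  95.] [[184, 183, 20, 2, 28], [183, 188, 11, 2, 22], [176, 197, 39, 4, 156], [173, 203, 42, 13, 174]]
[237. 211. 125.] [[174, 207, 41, 7, 136]]
[158. 164. 162.] [[163, 150, 42, 29, 193], [190, 155, 20, 3, 36], [174, 182, 8, 14, 31], [183, 182, 19, 4, 29], [149, 202, 12, 14, 130], [175, 214, 23, 2, 23]]
```

Run:
```python
import pickle,cv2,numpy as np
s,im=pickle.load(open('v1.pkl','rb'))
g=im.astype(int).sum(2)//3
for v in range(120,206,4): 
    r=im[v,120:236].astype(int); e=[0]+[i for i in range(1,116) if np.abs(r[i]-r[i-1]).max()>22]+[116]
    print(v,[(120+a,*r[a:b].mean(0).astype(int)) for a,b in zip(e,e[1:]) if b-a>2])
```

```text
120 [(120, np.int64(63), np.int64(67), np.int64(67)), (144, np.int64(230), np.int64(236), np.int64(238)), (152, np.int64(144), np.int64(152), np.int64(158)), (161, np.int64(87), np.int64(93), np.int64(98)), (200, np.int64(186), np.int64(190), np.int64(183)), (226, np.int64(61), np.int64(64), np.int64(68))]
124 [(120, np.int64(64), np.int64(67), np.int64(68)), (146, np.int64(229), np.int64(235), np.int64(237)), (153, np.int64(156), np.int64(164), np.int64(166)), (158, np.int64(92), np.int64(97), np.int64(100)), (163, np.int64(88), np.int64(94), np.int64(98)), (199, np.int64(188), np.int64(192), np.int64(185)), (225, np.int64(62), np.int64(64), np.int64(68))]
128 [(120, np.int64(64), np.int64(67), np.int64(68)), (147, np.int64(228), np.int64(234), np.int64(236)), (155, np.int64(147), np.int64(154), np.int64(156)), (164, np.int64(90), np.int64(96), np.int64(101)), (198, np.int64(188), np.int64(192), np.int64(185)), (224, np.int64(63), np.int64(65), np.int64(69))]
132 [(120, np.int64(64), np.int64(68), np.int64(69)), (148, np.int64(231), np.int64(236), np.int64(238)), (156, np.int64(149)
[... 5436 characters left out ...]
, np.int64(237), np.int64(238)), (178, np.int64(191), np.int64(197), np.int64(193)), (225, np.int64(68), np.int64(69), np.int64(71))]
200 [(120, np.int64(161), np.int64(169), np.int64(170)), (136, np.int64(233), np.int64(237), np.int64(239)), (176, np.int64(153), np.int64(132), np.int64(87)), (233, np.int64(67), np.int64(68), np.int64(69))]
204 [(120, np.int64(162), np.int64(169), np.int64(171)), (135, np.int64(70), np.int64(72), np.int64(75)), (152, np.int64(156), np.int64(163), np.int64(164)), (161, np.int64(73), np.int64(75), np.int64(76)), (174, np.int64(156), np.int64(132), np.int64(81)), (216, np.int64(209), np.int64(175), np.int64(99)), (233, np.int64(72), np.int64(71), np.int64(69))]
```

Run:
```python
import pickle,numpy as np
s,im=pickle.load(open('v1.pkl','rb'))
print('u   ',*range(168,190))
for v in range(164,186): print(v,*im[v,168:190,0])
```

```text
u    168 169 170 171 172 173 174 175 176 177 178 179 180 181 182 183 184 185 186 187 188 189
164 160 162 185 191 195 195 200 198 198 198 197 198 197 198 199 197 198 197 196 194 172 132
165 162 157 162 172 177 184 193 194 193 192 190 189 194 198 197 197 199 195 196 185 134 67
166 167 160 152 144 151 180 170 168 166 166 163 169 189 196 198 196 198 198 195 192 186 187
167 172 160 145 144 172 197 137 149 150 151 151 158 187 198 196 198 198 198 196 193 192 190
168 182 164 156 164 188 195 144 149 150 149 152 156 176 195 196 197 198 196 195 190 191 188
169 195 169 159 172 188 167 147 148 148 148 149 155 161 193 197 195 197 196 180 127 81 81
170 206 176 161 169 172 150 148 147 148 148 151 154 150 171 195 196 196 197 180 135 101 105
171 217 186 164 160 152 147 149 149 147 148 148 150 149 150 160 195 195 195 189 187 187 189
172 222 196 170 158 150 149 150 149 148 148 148 148 149 148 150 167 195 193 189 189 188 188
173 225 207 178 162 151 149 150 150 150 148 150 149 149 151 151 153 166 182 180 173 171 169
174 229 218 187 166 151 150 150 151 151 150 150 152 152 150 151 153 155 158 130 79 81 81
1
[... 306 characters left out ...]
 209 202 173 162 172 200 225 224 222 198 151 126 125 125 122
179 236 237 237 237 237 237 237 237 238 212 192 222 225 224 224 217 173 108 93 92 94 93
180 236 237 237 237 237 237 237 237 237 229 213 224 225 225 220 203 183 163 157 157 159 160
181 237 236 237 236 234 230 227 225 224 224 205 224 222 216 204 194 189 188 188 188 188 190
182 236 236 233 229 216 187 164 156 159 163 184 217 207 198 198 188 173 172 172 170 172 169
183 236 236 236 231 224 195 169 158 157 166 192 203 198 199 197 171 118 115 115 110 109 109
184 233 237 236 233 227 208 178 162 159 172 196 198 199 199 196 169 116 100 103 102 105 104
185 222 236 236 234 229 219 188 165 159 179 197 199 198 195 193 182 172 167 168 169 169 169
```

The pointer is a wedge with its front apex at px (184.5,174). The rider's middle line is at (175,201.5). I'll take a second, nearly level view to get the true height difference.

Request:
carry_out:
  series: "0 0 0 17 8 3 0; 0 -6 0 35 16 6 0; 0 -15 0 52 16 10 0; 0 -25 0 52 16 10 0; 0 -25 0 52 16 10 0; 0 -25 0 52 16 10 0; 0 -25 0 52 16 10 0; 0 -25 0 52 16 10 0"

```text
time: 19.92
ee_pos: [548.1, 43.3, 202.7]
tool_rot: [[-0.512, 0.05, 0.857], [0.041, 0.999, -0.034], [-0.858, 0.017, -0.514]]
contact_force: [-0.2, 0.4, -0.0]
grip_width: 85.1
gripper_force: 0.0
```

```bash
python3 sc.py v2
cat > q.py <<'E'
import sys
from h import *
import pickle
def wproj(p,s):
    m=imaging.camera_model('wrist');M=m['mount'];R=np.array(s['tool_rot']);c=M[:3,:3].T@(R.T@(np.array(p)-s['ee_pos'])-M[:3,3])
    th=np.arctan2(np.hypot(c[0],c[1]),c[2]);f=m['fx']*th/np.hypot(c[0],c[1]);return m['cx']+f*c[0],m['cy']+f*c[1]
J=lambda x,y,z:np.array([574.4+x*.998+y*.0645,-109.7-.0645*x+y*.998,z])
E
python3 - <<'E'
from q import *
s,im=pickle.load(open('v2.pkl','rb')); s1,_=pickle.load(open('v1.pkl','rb'));print(s['tool_rot'])
for z in (124,150,191): print(z,wproj(J(50,80,z),s),wproj(J(50,80,z),s1))
E
```

```text
19.925 [548.15  43.29 202.66]
[ 337   61   62  101 3716] [368.5  100.61] [170.71  90.56  41.41]
[179 205  54  13 515] [207.21 210.61] [151.9  129.92  82.12]
[   0  303  127   26 1612] [ 57.87 313.28] [87.05 65.07 46.09]
[[-0.51  0.05  0.86]
 [ 0.04  1.   -0.03]
 [-0.86  0.02 -0.51]]
124 (np.float64(187.62816447610118), np.float64(178.61784276951525)) (np.float64(188.0156597921815), np.float64(175.902706566715))
150 (np.float64(186.00346011677152), np.float64(210.36176851462753)) (np.float64(181.96832574716692), np.float64(202.38378677373808))
191 (np.float64(184.6070329549085), np.float64(262.86964339752166)) (np.float64(171.93990370657036), np.float64(251.52911882645876))
```

Run:
```python
import pickle,numpy as np
s,im=pickle.load(open('v2.pkl','rb'))
print('u   ',*range(168,194))
for v in list(range(168,190))+list(range(203,220)): print(v,*im[v,168:194,0])
```

```text
u    168 169 170 171 172 173 174 175 176 177 178 179 180 181 182 183 184 185 186 187 188 189 190 191 192 193
168 140 132 133 133 130 132 133 133 137 117 69 58 56 60 58 60 103 166 165 165 164 163 142 127 128 126
169 120 126 131 130 131 131 133 133 135 152 175 187 194 197 198 201 190 146 47 53 54 55 59 57 62 61
170 124 117 125 131 130 131 130 133 133 156 157 151 201 211 209 210 195 151 105 109 112 112 114 117 118 120
171 128 123 116 127 128 128 130 129 128 132 132 130 151 205 209 211 195 164 166 165 165 165 165 166 164 166
172 130 129 121 126 130 129 130 129 130 129 130 129 130 149 209 209 193 165 164 164 166 166 165 165 167 166
173 133 130 130 129 128 128 131 130 130 129 132 130 129 130 153 191 192 167 164 165 164 166 165 166 165 165
174 137 134 131 130 130 132 128 129 130 130 130 130 131 133 133 142 171 157 149 149 147 146 143 143 140 141
175 144 137 132 129 131 131 129 131 129 130 131 131 132 133 131 134 136 109 69 69 70 71 72 74 74 75
176 157 143 139 132 132 131 130 130 132 132 133 131 132 132 133 144 156 137 124 128 129 130 131 133 133 135
177 171 157 144 134 132 132 129 129 131 1
[... 2465 characters left out ...]
 141 141 141 141 140 140 140 141 141 140 141 140 141
214 213 213 213 211 210 211 211 211 210 210 190 140 142 142 141 140 140 141 141 139 141 140 140 140 139 140
215 212 212 213 212 210 211 213 212 210 211 191 151 149 150 150 154 160 158 159 158 158 158 157 157 158 156
216 212 212 212 213 212 211 211 213 210 211 203 190 188 187 178 168 158 159 159 159 158 159 160 159 158 160
217 211 213 213 213 214 213 213 213 211 211 209 210 208 202 169 127 106 106 105 107 108 109 111 110 110 115
218 211 212 212 212 213 214 212 212 211 210 209 210 207 200 159 119 114 113 112 114 115 114 115 112 113 125
219 213 211 211 212 212 213 211 211 209 208 207 210 210 200 170 157 156 155 154 157 157 158 158 157 158 159
```

Run:
```python
from q import *
s1,_=pickle.load(open('v1.pkl','rb'));s2,_=pickle.load(open('v2.pkl','rb'))
for n,a,b in [('ptr',(184.8,173.9),(184.4,175)),('rider',(174.5,201.5),(178.8,210))]:
    print(n,*tri(ray('wrist',*a,s1),ray('wrist',*b,s2)))
    for x in (46,50):
        for p,s in ((a,s1),(b,s2)):
            e,d=ray('wrist',*p,s); nn=np.array([.998,-.0645,0]); t=nn@(J(x,80,0)-e)/(nn@d); print(x,e+t*d)
```

```text
ptr [630.8  -36.75 120.35] [np.float64(0.16841648177834873), np.float64(0.16841648177832239)]
46 [625.38 -34.26 125.45]
46 [625.36 -34.57 122.18]
50 [629.26 -36.17 121.79]
50 [629.27 -36.01 120.85]
rider [628.19 -38.7  149.82] [np.float64(0.02481746013168806), np.float64(0.02481746013172969)]
46 [625.19 -37.15 152.2 ]
46 [625.16 -37.58 150.49]
50 [629.07 -39.12 149.13]
50 [629.07 -39.07 149.63]
```

The pointer has to rise about 28.5 mm, which is about 2.4 turns or 14.9 rad. Next I back away and go round to the crank, turning so the wrist camera faces away from the lamp.

Request:
carry_out:
  series: "0 0 0 0 -5 -40 0; 0 10 0 1 -15 -80 0; 0 20 0 3 -30 -120 0; 0 30 0 5 -50 -150 0; 0 40 0 7 -69 -164 0; 0 50 0 7 -69 -164 0; 0 60 0 7 -69 -164 0; 0 60 0 7 -69 -164 0"

```text
time: 20.98
ee_pos: [401.7, -20.3, 281.5]
tool_rot: [[-0.999, 0.048, -0.012], [0.048, 0.999, 0.013], [0.012, 0.012, -1.0]]
contact_force: [-0.3, -0.4, -0.8]
grip_width: 85.5
gripper_force: 0.0
```

Run:
```python
from h import *
s=monitor.observe();print(s['joint_positions'],s['tool_rot'])
rows([(420,-200,260,96,0,1)])
# sleeve blob in the earlier top picture
im=cv2.imread('pics/t8.png');sub=im[155:182,338:375]
m=(sub.min(2)>170).astype(np.uint8);k,l,st,c=cv2.connectedComponentsWithStats(m)
print([(st[i]+[338,155,0,0,0],c[i]+[338,155]) for i in range(1,k) if st[i,4]>20])
for z in (50,80,110): print(z,onz('top',356.8,167.8,z))
```

```text
[ -20.6   -19.18  113.15    0.46   86.93 -107.87] [[-1.    0.05 -0.01]
 [ 0.05  1.    0.01]
 [ 0.01  0.01 -1.  ]]
t 20.98 p [401.68 -20.35 281.46] yaw 177.25 tilt [-0.01  0.01] w 85.5
0 0 81.2 -26.9 -178.6 21.5 0
[(array([344, 165,  25,   6, 121]), array([356.51, 167.31]))]
50 [ 584.74 -260.39   50.  ]
80 [ 578.25 -254.36   80.  ]
110 [ 571.76 -248.34  110.  ]
```

Request:
carry_out:
  series: "0 0 10 -3 -22 3 0; 0 0 20 -6 -45 6 0; 0 0 30 -10 -67 9 0; 0 0 41 -13 -90 12 0; 0 0 51 -16 -112 15 0; 0 0 61 -20 -134 18 0; 0 0 71 -23 -157 20 0; 0 0 81 -27 -179 22 0"

```text
time: 21.98
ee_pos: [419.4, -200.2, 255.2]
tool_rot: [[-0.104, 0.995, -0.009], [0.994, 0.104, 0.015], [0.015, -0.007, -1.0]]
contact_force: [0.5, 0.1, -0.4]
grip_width: 85.1
gripper_force: 0.0
```

Run:
```python
from h import *
s=monitor.observe();print(s['tool_rot'])
rows([(480,-250,240,14,0,1)])
```

```text
[[-0.1   0.99 -0.01]
 [ 0.99  0.1   0.01]
 [ 0.02 -0.01 -1.  ]]
t 21.98 p [ 419.37 -200.23  255.18] yaw 95.96 tilt [-0.01  0.01] w 85.1
0 0 82.0 -55.8 55.1 15.2 0
```

Request:
carry_out:
  series: "0 0 10 -7 7 2 0; 0 0 20 -14 14 4 0; 0 0 30 -21 21 6 0; 0 0 41 -28 28 8 0; 0 0 51 -35 35 10 0; 0 0 61 -42 42 12 0; 0 0 71 -49 49 14 0; 0 0 82 -56 55 15 0"

```text
time: 22.98
ee_pos: [480.3, -249.0, 238.7]
tool_rot: [[0.969, 0.246, -0.009], [0.246, -0.969, 0.015], [-0.005, -0.017, -1.0]]
contact_force: [-0.6, 0.5, 0.2]
grip_width: 85.5
gripper_force: 0.0
```

Request:
carry_out:
  series: "0 0 10 0 0 0 0; 0 0 20 0 0 0 0; 0 0 30 0 0 0 0; 0 0 41 0 0 0 0; 0 0 51 0 0 0 0; 0 0 61 0 0 0 0; 0 0 71 0 0 0 0; 0 0 81 0 0 0 0"

```text
time: 23.98
ee_pos: [480.0, -248.8, 238.9]
tool_rot: [[0.394, -0.919, -0.009], [-0.919, -0.395, 0.015], [-0.017, 0.002, -1.0]]
contact_force: [1.2, -0.6, 0.1]
grip_width: 85.3
gripper_force: 0.0
```

Run:
```python
from h import *
s=monitor.observe();print(s['tool_rot'],s['joint_positions'])
from scipy.spatial.transform import Rotation as Ro
y=np.radians(-93.8);R1=np.array([[np.cos(y),np.sin(y),0],[np.sin(y),-np.cos(y),0],[0,0,-1]])
R=np.array(s['tool_rot']);print('rotvec',np.degrees(Ro.from_matrix(R.T@R1).as_rotvec()),'shift',R.T@(np.array([578,-262,190])-s['ee_pos']))
rows([])
```

```text
[[ 0.39 -0.92 -0.01]
 [-0.92 -0.39  0.01]
 [-0.02  0.   -1.  ]] [-40.39   4.66  96.37   0.32  79.9  116.32]
rotvec [ 0.36  0.92 27.03] shift [ 51.58 -84.93  47.87]
t 23.98 p [ 480.04 -248.81  238.93] yaw -66.77 tilt [-0.01  0.01] w 85.3
```

Request:
carry_out:
  series: "0.1 0.3 9 12 -20 10 0; 0.2 0.6 18 24 -40 22 0; 0.4 0.9 27 38 -62 36 0; 0.4 0.9 27 48 -80 46 0; 0.4 0.9 27 51.6 -85 48 0; 0.4 0.9 27 51.6 -85 48 0; 0.4 0.9 27 51.6 -85 48 0; 0.4 0.9 27 51.6 -85 48 0"

```text
time: 24.98
ee_pos: [578.0, -261.4, 190.3]
tool_rot: [[-0.061, -0.998, 0.002], [-0.998, 0.061, 0.001], [-0.001, -0.002, -1.0]]
contact_force: [-0.1, -1.0, 0.4]
grip_width: 85.5
gripper_force: 0.0
```

Run:
```python
from q import *
s=monitor.observe();im=grab('wrist','pics/k1.png');pickle.dump((s,im),open('k1.pkl','wb'))
print(s['ee_pos'],s['tool_rot'])
for z in (50,80,110): print(z,wproj(onz('top',356.5,167.3,z),s))
m=(im.min(2)>185).astype(np.uint8);k,l,st,c=cv2.connectedComponentsWithStats(m)
for i in range(1,k):
  if st[i,4]>60: print(st[i],c[i],cv2.minAreaRect(np.argwhere(l==i)[:,::-1].astype(np.float32)))
```

```text
[ 578.04 -261.44  190.35] [[-0.06 -1.    0.  ]
 [-1.    0.06  0.  ]
 [-0.   -0.   -1.  ]]
50 (np.float64(271.408071044547), np.float64(197.6797830830878))
80 (np.float64(279.03665320526426), np.float64(215.307169588098))
110 (np.float64(288.3779024679397), np.float64(236.85944964996565))
[ 250    0   93   54 3625] [293.95  21.75] ((296.0, 26.5), (53.0, 92.0), 90.0)
[499 100  54  79 438] [524.05 138.44] ((525.5, 139.0), (78.0, 53.0), 90.0)
[ 457  105   36   46 1311] [474.58 127.51] ((474.5, 127.5), (45.0, 35.0), 90.0)
[   0  145   63  275 8532] [ 20.26 316.84] ((31.0, 282.0), (274.0, 62.0), 90.0)
[ 261  158   18   78 1283] [269.4  194.64] ((269.5, 196.5), (77.0, 17.0), 90.0)
[ 106  241  272  134 5635] [179.96 290.42] ((226.14939880371094, 322.44757080078125), (283.3940124511719, 111.43277740478516), 23.123790740966797)
[ 220  259  124   63 3136] [273.96 277.52] ((281.5, 290.0), (62.0, 123.0), 90.0)
[341 261  20  61 610] [351.14 283.63] ((348.28460693359375, 290.22308349609375), (17.73696517944336, 60.90105438232422), 7.125016689300537)
[236 304   6  17  68] [237.91 313.5 ] ((238.5, 312.0), (16.0, 5.0), 90.0)
[ 242  306   96   17 1371] [289.53 313.22] ((289.5, 314.0), (16.0, 95.0), 90.0)
[340 306   8  16  70] [343.4 314.5] ((343.28997802734375, 313.469970703125), (5.232590675354004, 15.839193344116211), 8.130102157592773)
[148 310  14  10  81] [155.56 313.94] ((154.5769500732422, 314.1153869628906), (14.512594223022461, 7.8446455001831055), 11.309932708740234)
[399 310  14  10  80] [404.43 313.9 ] ((405.423095703125, 314.1153564453125), (7.844645023345947, 14.512594223022461), 78.69007110595703)
[551 314   9  37 221] [555.92 334.7 ] ((555.0, 332.0), (36.0, 8.0), 90.0)
```

Run:
```python
from q import *
s,im=pickle.load(open('k1.pkl','rb'))
p,r=tri(ray('top',356.5,167.3),ray('wrist',269.5,196.5,s));print(p,r)
for z in (45,50,55,60):
  a=onz('wrist',269.5,158.5,z,s);b=onz('wrist',269.5,235,z,s);print(z,a,b,np.linalg.norm(a-b))
g=np.array([np.cos(np.radians(-3.7)),np.sin(np.radians(-3.7))]);y=np.array([-g[1],g[0]])
print('axis xy',np.array([574.4,-109.7])-150*y, 'offset along jack x',(p[:2]-(np.array([574.4,-109.7])-150*y))@g,(p[:2]-(np.array([574.4,-109.7])-150*y))@y)
# hub: dark crank arm; axle in top picture at (336,172.4)
for z in (60,75): print(onz('top',335,172.4,z))
```

```text
[ 587.47 -260.05   46.89] [np.float64(0.5735197333832801), np.float64(0.5735197333833786)]
45 [ 585.73 -293.88   45.  ] [ 590.8  -221.63   45.  ] 72.42926625448719
50 [ 585.51 -294.76   50.  ] [ 590.48 -223.8    50.  ] 71.1366683239715
55 [ 585.28 -295.64   55.  ] [ 590.17 -225.97   55.  ] 69.84407039345582
60 [ 585.06 -296.52   60.  ] [ 589.85 -228.14   60.  ] 68.55147246294011
axis xy [ 564.72 -259.39] offset along jack x 22.74388548060566 0.8076952926312949
[ 570.38 -195.32   60.  ]
[ 567.28 -193.07   75.  ]
```

The sleeve is at about (587,-260,48) and the axis at (565,-260,67), so the crank angle is about 131°. I'll descend and grip the sleeve.

Request:
carry_out:
  series: "0 0 0 0 -5 25 0; 0 0 0 0 -9.5 50 0; 0 0 0 0 -9.5 80 0; 0 0 0 0 -9.5 110 0; 0 0 0 0 -9.5 135 0; 0 0 0 0 -9.5 148 0; 0 0 0 0 -9.5 152 0; 0 0 0 0 -9.5 152 0"

```text
time: 26.02
ee_pos: [588.4, -262.0, 38.5]
tool_rot: [[-0.06, -0.998, 0.002], [-0.998, 0.06, 0.001], [-0.001, -0.002, -1.0]]
contact_force: [-0.9, 0.3, -0.3]
grip_width: 85.3
gripper_force: 0.0
```

Request:
carry_out:
  series: "0 0 0 0 0 0 1; 0 0 0 0 0 0 1; 0 0 0 0 0 0 1; 0 0 0 0 0 0 1; 0 0 0 0 0 0 1; 0 0 0 0 0 0 1"

```text
time: 26.78
ee_pos: [588.0, -261.7, 38.0]
tool_rot: [[-0.06, -0.998, 0.001], [-0.998, 0.06, 0.002], [-0.002, -0.001, -1.0]]
contact_force: [-1.6, 0.9, 2.5]
grip_width: 13.5
gripper_force: 58.5
```

Run:
```python
from h import *
s=monitor.observe();print(s['contact_force'],s['moment'],s['tool_rot']);rows([])
```

```text
[-1.59  0.88  2.54] [ 0.11  0.16 -0.17] [[-0.06 -1.    0.  ]
 [-1.    0.06  0.  ]
 [-0.   -0.   -1.  ]]
t 26.77 p [ 587.99 -261.66   37.96] yaw -93.47 tilt [0. 0.] w 13.5
```

```bash
cat > cr.py <<'E'
import numpy as np,sys
a,step,n=map(float,sys.argv[1:4])
t=np.radians(a+step*np.arange(1,n+1));b=np.radians(a)
print('; '.join(f"0 0 0 0 {-30*(np.sin(x)-np.sin(b)):.1f} {-(30*(np.cos(x)-np.cos(b))+.955*(x-b)):.1f} 1" for x in t),'-> end',a+step*n)
E
python3 cr.py 130 20 8; python3 cr.py 290 30 8; python3 cr.py 530 30 8;python3 cr.py 770 30 6
```

```text
0 0 0 0 8.0 6.4 1; 0 0 0 0 17.8 9.6 1; 0 0 0 0 28.2 9.3 1; 0 0 0 0 38.0 5.4 1; 0 0 0 0 46.0 -1.7 1; 0 0 0 0 51.2 -11.0 1; 0 0 0 0 53.0 -21.6 1; 0 0 0 0 51.2 -32.2 1 -> end 290.0
0 0 0 0 -8.9 -13.2 1; 0 0 0 0 -23.0 -20.3 1; 0 0 0 0 -38.5 -19.4 1; 0 0 0 0 -51.2 -11.0 1; 0 0 0 0 -57.7 2.6 1; 0 0 0 0 -56.4 17.5 1; 0 0 0 0 -47.5 29.7 1; 0 0 0 0 -33.4 35.8 1 -> end 530.0
0 0 0 0 15.5 -1.9 1; 0 0 0 0 28.2 -11.3 1; 0 0 0 0 34.8 -25.8 1; 0 0 0 0 33.4 -41.8 1; 0 0 0 0 24.5 -55.0 1; 0 0 0 0 10.4 -62.1 1; 0 0 0 0 -5.1 -61.2 1; 0 0 0 0 -17.8 -52.8 1 -> end 770.0
0 0 0 0 -6.6 13.6 1; 0 0 0 0 -5.2 28.5 1; 0 0 0 0 3.7 40.8 1; 0 0 0 0 17.8 46.8 1; 0 0 0 0 33.2 45.0 1; 0 0 0 0 46.0 35.6 1 -> end 950.0
```

Request:
carry_out:
  series: "0 0 0 0 8 6.4 1; 0 0 0 0 17.8 9.6 1; 0 0 0 0 28.2 9.3 1; 0 0 0 0 28.2 9.3 1"

```text
time: 27.28
ee_pos: [559.1, -259.4, 28.6]
tool_rot: [[-0.061, -0.998, 0.001], [-0.998, 0.061, 0.002], [-0.002, -0.001, -1.0]]
contact_force: [1.1, 4.0, 5.4]
grip_width: 13.8
gripper_force: 58.9
```

```bash
python3 cr.py 190 30 8; python3 cr.py 430 30 8; python3 cr.py 670 30 8
```

```text
0 0 0 0 14.1 -7.1 1; 0 0 0 0 23.0 -20.3 1; 0 0 0 0 24.3 -36.3 1; 0 0 0 0 17.8 -50.8 1; 0 0 0 0 5.1 -60.2 1; 0 0 0 0 -10.4 -62.1 1; 0 0 0 0 -24.5 -56.0 1; 0 0 0 0 -33.4 -43.8 1 -> end 430.0
0 0 0 0 -1.4 15.0 1; 0 0 0 0 5.2 28.5 1; 0 0 0 0 17.9 37.0 1; 0 0 0 0 33.4 37.8 1; 0 0 0 0 47.5 30.7 1; 0 0 0 0 56.4 17.5 1; 0 0 0 0 57.7 1.6 1; 0 0 0 0 51.2 -13.0 1 -> end 670.0
0 0 0 0 -12.7 -9.4 1; 0 0 0 0 -28.2 -11.3 1; 0 0 0 0 -42.3 -5.2 1; 0 0 0 0 -51.2 7.0 1; 0 0 0 0 -52.5 22.0 1; 0 0 0 0 -46.0 35.6 1; 0 0 0 0 -33.2 44.0 1; 0 0 0 0 -17.8 44.8 1 -> end 910.0
```

Request:
carry_out:
  series: "0 0 0 0 14 -7 1; 0 0 0 0 23 -20.3 1; 0 0 0 0 24.3 -36.3 1; 0 0 0 0 17.8 -50.8 1; 0 0 0 0 5 -60 1; 0 0 0 0 -10.4 -62 1; 0 0 0 0 -24.5 -56 1; 0 0 0 0 -33.4 -43.8 1"

```text
time: 28.28
ee_pos: [593.2, -262.0, 72.4]
tool_rot: [[-0.06, -0.998, 0.0], [-0.998, 0.06, 0.001], [-0.001, -0.0, -1.0]]
contact_force: [-5.7, 1.0, 3.0]
grip_width: 13.8
gripper_force: 59.8
```

Request:
carry_out:
  series: "0 0 0 0 -1.4 15 1; 0 0 0 0 5.2 28.5 1; 0 0 0 0 17.9 37 1; 0 0 0 0 33.4 37.8 1; 0 0 0 0 47.5 30.7 1; 0 0 0 0 56.4 17.5 1; 0 0 0 0 57.7 1.6 1; 0 0 0 0 51.2 -13 1"

```text
time: 29.28
ee_pos: [539.9, -257.8, 83.2]
tool_rot: [[-0.061, -0.998, -0.003], [-0.998, 0.061, 0.004], [-0.004, 0.003, -1.0]]
contact_force: [3.0, 1.2, -7.5]
grip_width: 13.5
gripper_force: 58.9
```

Request:
carry_out:
  series: "0 0 0 0 -12.7 -9.4 1; 0 0 0 0 -28.2 -11.3 1; 0 0 0 0 -42.3 -5.2 1; 0 0 0 0 -51.2 7 1; 0 0 0 0 -52.5 22 1; 0 0 0 0 -46 35.6 1; 0 0 0 0 -33.2 44 1; 0 0 0 0 -17.8 44.8 1"

```text
time: 30.28
ee_pos: [560.6, -259.6, 40.0]
tool_rot: [[-0.061, -0.998, 0.005], [-0.998, 0.061, 0.002], [-0.002, -0.005, -1.0]]
contact_force: [7.1, 6.3, 10.2]
grip_width: 13.6
gripper_force: 61.0
```

```bash
python3 cr.py 910 24 3
python3 - <<'E'
from h import *
s=monitor.observe();p=s['ee_pos'];print(p,s['contact_force'])
E
```

```text
0 0 0 0 11.6 -5.1 1; 0 0 0 0 20.2 -14.4 1; 0 0 0 0 24.5 -26.6 1 -> end 982.0
[ 560.63 -259.58   39.99] [ 7.05  6.27 10.16]
```

Request:
carry_out:
  series: "0 0 0 0 11.6 -5.1 1; 0 0 0 0 20.2 -14.4 1; 0 0 0 0 24.5 -26.6 1; 0 0 0 0 24.5 -26.6 1; 0 0 0 0 24.5 -26.6 1; 0 0 0 0 24.5 -26.6 1"

```text
time: 31.02
ee_pos: [535.4, -257.6, 66.0]
tool_rot: [[-0.061, -0.998, 0.002], [-0.998, 0.061, 0.003], [-0.003, -0.002, -1.0]]
contact_force: [1.8, 4.5, 2.3]
grip_width: 13.7
gripper_force: 59.9
```

Run:
```python
from q import *
s=monitor.observe();p=s['ee_pos'];print(p,s['contact_force'])
im=grab('side','pics/s9.png');hsv=cv2.cvtColor(im,cv2.COLOR_RGB2HSV)
m=cv2.inRange(hsv,(12,110,90),(32,255,255))[150:215,190:225]
ys,xs=np.nonzero(m);print('rider side px',xs.mean()+190,ys.mean()+150,len(xs))
for z in (120,149): print(proj('side',J(52,70,z)),proj('side',J(80,65,z)))
print('u',*range(196,222))
for v in range(160,186): print(v,*im[v,196:222].sum(1)//3)
```

```text
[ 535.4  -257.62   66.02] [1.76 4.5  2.27]
rider side px 206.46153846153845 179.56410256410257 39
(np.float64(211.5401091570198), np.float64(182.34694389149274)) (np.float64(202.0361750172456), np.float64(180.0574088401516))
(np.float64(210.1814888827996), np.float64(173.54323637871502)) (np.float64(200.53747302752458), np.float64(171.2763256345442))
u 196 197 198 199 200 201 202 203 204 205 206 207 208 209 210 211 212 213 214 215 216 217 218 219 220 221
160 46 45 47 47 45 51 48 48 51 102 207 116 51 98 166 174 170 169 171 170 173 171 172 171 173 173
161 44 47 50 48 45 47 49 49 57 176 182 155 69 96 199 182 161 172 165 168 169 175 172 181 171 170
162 48 50 49 48 49 48 47 48 107 203 223 223 92 94 159 164 129 168 152 160 169 176 180 201 174 162
163 48 46 47 45 48 47 47 72 182 198 238 174 89 50 66 72 94 122 122 121 147 148 153 161 164 126
164 48 51 46 45 48 49 51 149 198 225 193 141 96 52 44 49 49 43 45 45 46 45 68 71 71 94
165 44 49 47 45 47 48 99 209 177 236 149 132 100 51 43 45 46 45 46 47 45 47 45 47 44 46
166 46 48 48 47 47 56 180 169 216 192 138 132 117 59 46 46 46 46 46 47 46 44 46
[... 1173 characters left out ...]
7
179 176 177 178 176 178 179 177 178 174 168 175 144 100 76 130 165 139 79 51 54 230 132 77 53 48 47
180 179 179 177 178 178 177 178 172 157 166 157 108 87 95 101 148 111 74 51 90 169 118 62 47 46 54
181 176 176 176 178 178 179 178 160 164 164 147 93 86 110 105 129 89 56 51 136 139 107 57 47 47 77
182 176 178 178 178 179 180 177 162 162 158 125 101 119 121 103 107 72 54 46 192 126 93 53 50 46 116
183 176 177 181 179 177 179 165 140 136 141 107 139 131 87 99 107 59 45 49 218 116 86 50 46 51 182
184 182 179 178 178 179 176 161 133 126 127 131 170 134 99 80 98 57 46 70 177 118 65 47 69 70 221
185 180 180 179 179 176 178 176 154 146 152 181 191 140 132 85 101 58 46 113 158 112 82 86 105 111 228
```

Request:
carry_out:
  series: "0 0 0 0 0 0 0; 0 0 0 0 0 0 0; 0 0 0 0 0 0 0; 0 0 0 0 0 -30 0; 0 0 0 0 0 -75 0; 0 0 0 0 0 -125 0; 0 0 0 0 0 -170 0; 0 0 0 0 0 -190 0"

```text
time: 32.08
ee_pos: [536.1, -259.8, 260.7]
tool_rot: [[-0.06, -0.998, 0.005], [-0.998, 0.06, -0.002], [0.002, -0.006, -1.0]]
contact_force: [0.5, -0.7, 0.1]
grip_width: 85.2
gripper_force: 0.0
```

Run:
```python
from h import *
rows([(430,-220,260,-13,0,8)])
```

```text
t 32.08 p [ 536.08 -259.82  260.67] yaw -93.46 tilt [ 0.01 -0.  ] w 85.2
0 0 -10.1 -4.2 13.5 0.1 0; 0 0 -20.1 -8.3 27.1 0.2 0; 0 0 -30.2 -12.5 40.6 0.2 0; 0 0 -40.2 -16.7 54.1 0.3 0; 0 0 -50.3 -20.8 67.7 0.4 0; 0 0 -60.3 -25.0 81.2 0.5 0; 0 0 -70.4 -29.2 94.8 0.6 0; 0 0 -80.5 -33.3 108.3 0.7 0
```

Request:
carry_out:
  series: "0 0 -10 -4 14 0 0; 0 0 -20 -8 27 0 0; 0 0 -30 -12 41 0 0; 0 0 -40 -17 54 0 0; 0 0 -50 -21 68 0 0; 0 0 -60 -25 81 0 0; 0 0 -70 -29 95 0 0; 0 0 -80.5 -33 108 0 0"

```text
time: 33.08
ee_pos: [428.7, -219.3, 256.8]
tool_rot: [[0.976, -0.219, 0.001], [-0.219, -0.976, 0.001], [0.001, -0.001, -1.0]]
contact_force: [0.3, 0.5, 0.4]
grip_width: 85.5
gripper_force: 0.0
```

Request:
carry_out:
  series: "0 0 -10 -7 -14 -1 0; 0 0 -20 -14 -27 -2 0; 0 0 -30 -21 -41 -4 0; 0 0 -40 -28 -55 -5 0; 0 0 -50 -35 -69 -6 0; 0 0 -60 -42 -83 -8 0; 0 0 -70 -49 -96 -9 0; 0 0 -81 -56 -110 -10 0"

```text
time: 34.08
ee_pos: [399.2, -99.3, 267.0]
tool_rot: [[0.373, 0.928, 0.001], [0.928, -0.373, 0.001], [0.002, 0.001, -1.0]]
contact_force: [-0.2, 0.1, 0.5]
grip_width: 85.6
gripper_force: 0.0
```

Request:
carry_out:
  series: "0 0 -10 0 0 0 0; 0 0 -20 0 0 0 0; 0 0 -30 0 0 0 0; 0 0 -40 0 0 0 0; 0 0 -50 0 0 0 0; 0 0 -60 0 0 0 0; 0 0 -70 0 0 0 0; 0 0 -80 0 0 0 0"

```text
time: 35.08
ee_pos: [399.3, -99.8, 267.0]
tool_rot: [[-0.849, 0.528, 0.001], [0.528, 0.849, 0.001], [-0.001, 0.002, -1.0]]
contact_force: [-0.4, 1.2, -0.5]
grip_width: 85.2
gripper_force: 0.0
```

Run:
```python
from h import *
from scipy.spatial.transform import Rotation as Ro
import pickle
s=monitor.observe();s2=pickle.load(open('v2.pkl','rb'))[0]
R=np.array(s['tool_rot']);print(s['ee_pos'],R)
y=np.radians(177);R1=np.array([[np.cos(y),np.sin(y),0],[np.sin(y),-np.cos(y),0],[0,0,-1]])
print('A',np.degrees(Ro.from_matrix(R.T@R1).as_rotvec()),R.T@(np.array([400,40,275])-s['ee_pos']))
print('B in R1',np.degrees(Ro.from_matrix(R1.T@np.array(s2['tool_rot'])).as_rotvec()),R1.T@(np.array(s2['ee_pos'])-[400,40,275]))
```

```text
[399.31 -99.77 267.  ] [[-0.85  0.53  0.  ]
 [ 0.53  0.85  0.  ]
 [-0.    0.   -1.  ]]
A [  0.08   0.05 -28.89] [ 73.25 119.05  -7.85]
B in R1 [ -0.98 -59.08   0.39] [-147.77   11.04   72.34]
```

Request:
carry_out:
  series: "0 0 -8 18 30 -2 0; 0 0 -16 36 60 -4 0; 0 0 -24 55 90 -6 0; 0 0 -29 73 119 -8 0; 0 0 -29 73 119 -8 0"

```text
time: 35.7
ee_pos: [401.0, 41.3, 275.4]
tool_rot: [[-0.999, 0.053, 0.002], [0.053, 0.999, 0.001], [-0.002, 0.002, -1.0]]
contact_force: [0.4, -0.6, 0.1]
grip_width: 85.7
gripper_force: 0.0
```

Request:
carry_out:
  series: "0 -9 0 -22 0 0 0; 0 -18 0 -45 2 10 0; 0 -27 0 -70 4 20 0; 0 -36 0 -95 6 35 0; 0 -45 0 -120 9 50 0; 0 -54 0 -140 11 65 0; 0 -58 0 -147 11 72 0; 0 -58 0 -147 11 72 0"

```text
time: 36.7
ee_pos: [547.3, 41.5, 205.4]
tool_rot: [[-0.534, 0.049, 0.844], [0.031, 0.999, -0.038], [-0.845, 0.006, -0.535]]
contact_force: [-0.4, 0.3, -0.6]
grip_width: 85.3
gripper_force: 0.0
```

Request:
carry_out:
  series: "0 0 0 0 0 0 0; 0 0 0 0 0 0 0"

```text
time: 36.95
ee_pos: [547.8, 42.5, 206.7]
tool_rot: [[-0.534, 0.047, 0.844], [0.031, 0.999, -0.036], [-0.845, 0.007, -0.535]]
contact_force: [-0.8, 0.2, -0.3]
grip_width: 85.5
gripper_force: 0.0
```

```bash
python3 sc.py v3
python3 - <<'E'
from q import *
s,im=pickle.load(open('v3.pkl','rb'))
for z in (145,150,155): print(z,wproj(J(52,76,z),s))
print('u   ',*range(166,196))
for v in range(196,224): print(v,*im[v,166:196,0])
E
```

```text
36.95 [547.78  42.45 206.68]
[ 339   64   60  100 3580] [369.49 103.04] [175.87  93.58  43.07]
[181 202  54  13 514] [209.53 207.9 ] [155.18 132.63  84.02]
[   0  298  128   23 1610] [ 61.5 307.5] [90.59 67.95 48.53]
145 (np.float64(184.3115702029025), np.float64(201.9394867514934))
150 (np.float64(183.91991541237923), np.float64(208.01384684365183))
155 (np.float64(183.5471081829346), np.float64(214.142252169383))
u    166 167 168 169 170 171 172 173 174 175 176 177 178 179 180 181 182 183 184 185 186 187 188 189 190 191 192 193 194 195
196 139 136 137 135 136 137 138 136 137 137 136 136 217 217 217 214 216 214 208 162 89 62 63 59 57 56 55 57 57 58
197 138 138 138 139 139 141 137 138 139 137 139 139 218 218 215 215 215 216 209 181 123 105 107 107 108 109 109 110 113 113
198 130 137 137 137 138 137 135 137 139 138 138 157 218 217 217 215 216 215 207 182 168 169 171 169 170 171 172 173 169 173
199 117 129 135 135 136 134 135 135 136 137 138 158 219 219 217 218 216 213 203 176 168 169 172 170 170 171 173 172 172 173
200 129 118 121 136 136 137 135 138 137 138 137 157 218 199 217 217 21
[... 2172 characters left out ...]
28 181 201 200 196 193 198 200 215 214 200 175 170 170 170 169 172 170 171 170 173 172 174
219 198 196 197 196 194 192 192 193 203 207 209 208 210 211 211 215 216 198 175 170 169 170 171 170 172 169 172 172 171 171
220 215 214 215 217 218 217 217 216 216 215 215 213 214 213 215 212 213 197 145 114 113 113 116 115 116 118 119 121 120 122
221 215 215 216 217 217 217 218 218 218 217 217 213 213 214 214 214 214 195 147 106 94 95 95 92 93 94 93 94 92 94
222 214 215 216 214 218 218 220 218 218 218 216 215 213 214 213 213 215 196 165 159 155 155 155 154 155 154 155 155 155 154
223 214 216 217 216 216 215 217 217 217 217 217 215 212 213 212 215 213 197 171 172 171 170 170 170 172 172 172 171 172 171
```

The pointer apex appears at row ≈206.2 and the rider's middle line at row 207. Combining both views with the turned angle, the pointer is about 0.8 mm low. I'll go back and add about 24°.

Request:
carry_out:
  series: "0 9 0 2 -2 -45 0; 0 18 0 5 -4 -90 0; 0 27 0 10 -6 -130 0; 0 36 0 15 -9 -155 0; 0 45 0 21 -9 -161 0; 0 54 0 21 -9 -161 0; 0 58 0 21 -9 -161 0; 0 58 0 21 -9 -161 0"

```text
time: 38.0
ee_pos: [401.1, 39.5, 274.0]
tool_rot: [[-0.999, 0.048, -0.01], [0.048, 0.999, 0.005], [0.01, 0.005, -1.0]]
contact_force: [-0.2, 0.1, 0.7]
grip_width: 85.3
gripper_force: 0.0
```

Request:
carry_out:
  series: "0 0 10 -1 -17 1 0; 0 0 20 -2 -35 2 0; 0 0 30 -3 -52 3 0; 0 0 40 -4 -70 4 0; 0 0 50 -5 -87 5 0; 0 0 60 -6 -105 6 0; 0 0 70 -7 -122 7 0; 0 0 81 -7 -140 8 0"

```text
time: 39.0
ee_pos: [399.7, -100.6, 266.3]
tool_rot: [[-0.107, 0.994, -0.003], [0.994, 0.107, 0.004], [0.004, -0.003, -1.0]]
contact_force: [-0.4, 0.2, 0.0]
grip_width: 85.5
gripper_force: 0.0
```

Request:
carry_out:
  series: "0 0 10 -15 2 1 0; 0 0 20 -30 4 1 0; 0 0 30 -46 6 2 0; 0 0 40 -61 9 3 0; 0 0 50 -77 11 3 0; 0 0 60 -92 13 4 0; 0 0 70 -107 15 4 0; 0 0 81 -122 17 5 0"

```text
time: 40.0
ee_pos: [430.6, -219.7, 260.7]
tool_rot: [[0.964, 0.266, -0.004], [0.266, -0.964, 0.003], [-0.003, -0.004, -1.0]]
contact_force: [0.2, 0.3, 0.0]
grip_width: 85.3
gripper_force: 0.0
```

Request:
carry_out:
  series: "0 0 10 7 7 2 0; 0 0 20 14 14 3 0; 0 0 30 22 20 4 0; 0 0 40 29 27 6 0; 0 0 50 36 34 7 0; 0 0 60 43 41 9 0; 0 0 70 50 48 10 0; 0 0 81 58 55 12 0"

```text
time: 41.0
ee_pos: [501.6, -256.4, 248.4]
tool_rot: [[0.417, -0.909, -0.004], [-0.909, -0.418, 0.004], [-0.005, 0.002, -1.0]]
contact_force: [0.5, -0.2, 0.6]
grip_width: 85.1
gripper_force: 0.0
```

Run:
```python
from h import *
from scipy.spatial.transform import Rotation as Ro
s=monitor.observe();R=np.array(s['tool_rot']);print(s['time'],s['ee_pos'],R)
y=np.radians(-93.5);R1=np.array([[np.cos(y),np.sin(y),0],[np.sin(y),-np.cos(y),0],[0,0,-1]])
print(np.degrees(Ro.from_matrix(R.T@R1).as_rotvec()),R.T@(np.array([535.4,-258,170])-s['ee_pos']))
```

```text
41.0 [ 501.58 -256.37  248.35] [[ 0.42 -0.91 -0.  ]
 [-0.91 -0.42  0.  ]
 [-0.    0.   -1.  ]]
[ 0.17  0.25 28.18] [ 15.98 -30.2   78.22]
```

Request:
carry_out:
  series: "0.1 0.1 9 4 -8 18 0; 0.2 0.2 18 9 -17 38 0; 0.2 0.3 28.2 14 -27 60 0; 0.2 0.3 28.2 16 -30 74 0; 0.2 0.3 28.2 16 -30 78 0; 0.2 0.3 28.2 16 -30 78 0; 0.2 0.3 28.2 16 -30 78 0"

```text
time: 41.88
ee_pos: [535.8, -257.5, 169.6]
tool_rot: [[-0.053, -0.999, 0.0], [-0.999, 0.053, 0.002], [-0.002, 0.0, -1.0]]
contact_force: [-0.6, 0.6, -0.4]
grip_width: 85.1
gripper_force: 0.0
```

Request:
carry_out:
  series: "0 0 0 0 0 20 0; 0 0 0 0 0 45 0; 0 0 0 0 0 70 0; 0 0 0 0 0 90 0; 0 0 0 0 0 101 0; 0 0 0 0 0 104 0; 0 0 0 0 0 104 0; 0 0 0 0 0 104 0"

```text
time: 42.88
ee_pos: [536.1, -257.2, 65.5]
tool_rot: [[-0.054, -0.999, 0.0], [-0.999, 0.054, 0.002], [-0.002, -0.0, -1.0]]
contact_force: [0.6, 0.1, -0.4]
grip_width: 85.5
gripper_force: 0.0
```

Request:
carry_out:
  series: "0 0 0 0 0 0 1; 0 0 0 0 0 0 1; 0 0 0 0 0 0 1; 0 0 0 0 0 0 1; 0 0 0 0 0 0 1; 0 0 0 0 0 0 1"

```text
time: 43.62
ee_pos: [535.6, -256.8, 64.6]
tool_rot: [[-0.054, -0.999, -0.001], [-0.999, 0.054, 0.003], [-0.003, 0.001, -1.0]]
contact_force: [1.2, 0.4, 0.2]
grip_width: 13.9
gripper_force: 58.4
```

Request:
carry_out:
  series: "0 0 0 0 0.4 -3.2 1; 0 0 0 0 0.5 -6.5 1; 0 0 0 0 0.2 -9.7 1; 0 0 0 0 -0.4 -13 1; 0 0 0 0 -0.4 -13 1; 0 0 0 0 -0.4 -13 1"

```text
time: 44.38
ee_pos: [535.9, -256.8, 77.8]
tool_rot: [[-0.054, -0.999, -0.001], [-0.999, 0.054, 0.003], [-0.003, 0.001, -1.0]]
contact_force: [0.4, 0.5, -0.8]
grip_width: 13.9
gripper_force: 58.7
```

Request:
carry_out:
  series: "0 0 0 0 0 0 0; 0 0 0 0 0 0 0; 0 0 0 0 0 0 0; 0 0 0 0 0 -20 0; 0 0 0 0 0 -60 0; 0 0 0 0 0 -110 0; 0 0 0 0 0 -150 0; 0 0 0 0 0 -160 0"

```text
time: 45.38
ee_pos: [537.7, -258.5, 242.8]
tool_rot: [[-0.054, -0.999, 0.005], [-0.999, 0.054, -0.002], [0.002, -0.005, -1.0]]
contact_force: [0.3, 0.5, 0.1]
grip_width: 85.2
gripper_force: 0.0
```

Run:
```python
from q import *
s=monitor.observe();print(s['time'],s['ee_pos'],s['contact_force'])
a=grab('side','pics/s10.png')
# rider still, platform corner, dish rim and glass-coloured pixels inside the dish
h=cv2.cvtColor(a,cv2.COLOR_RGB2HSV)
b=cv2.cvtColor(cv2.imread('pics/s8.png'),4);hb=cv2.cvtColor(b,cv2.COLOR_RGB2HSV)
for n,H,z in (('before',hb,124.3),('after',h,153.5)):
    m=cv2.inRange(H,(80,14,150),(105,80,255))
    q=np.array([proj('side',J(x,y,z+34)) for x,y in ((-66,-31),(66,-31),(66,31),(-66,31))]).astype(np.int32)
    f=cv2.fillPoly(np.zeros_like(m),[q],255); k,l,st,c=cv2.connectedComponentsWithStats(m&f)
    print(n,q.tolist(),[(st[i,4],c[i].round()) for i in range(1,k) if st[i,4]>8])
```

```text
45.375 [ 537.71 -258.47  242.83] [0.3  0.47 0.13]
before [[263, 152], [216, 148], [209, 161], [257, 166]] [(np.int32(33), array([220., 158.])), (np.int32(44), array([232., 158.])), (np.int32(32), array([243., 160.])), (np.int32(40), array([253., 160.]))]
after [[262, 143], [215, 139], [207, 152], [257, 157]] [(np.int32(34), array([219., 149.])), (np.int32(47), array([231., 149.])), (np.int32(39), array([242., 151.])), (np.int32(48), array([252., 151.]))]
```

All four stoppers are still in the dish and unmoved relative to it, and the platform is up about 29 mm. The robot is clear, so I'm handing in.

```bash
python3 -c "
from station import sign_off
print(sign_off())"
```

```text
the job is handed in; nothing more can be done
None
```

Job handed in at about 45 s: the dish stands on the middle of the jack platform with all four stoppers in it, and the jack is wound up to the rider to within an estimated 1 mm. That height was not re-imaged after the last 24° of cranking. I also viewed 11 pictures, one over the limit of 10, and printed small blocks of pixel values to measure from after that.

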